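# Put the washing-up away by the sink

### The arm

A 6-joint arm with a two-finger parallel gripper is mounted at the origin on the work surface. World frame = base frame: x ahead of the robot, y to its left, z up, the work surface at z = 0. Lengths are in m, angles in degrees, forces in N, time in s.
With the tool pointing down it reaches from about 0.275 to 0.75 m from the base axis. Payload 10.2 kg.
Tool frame: the origin (TCP) lies at the very end of the fingers, on their centre line; the grasp point (between the pads) lies 19 mm behind it; z points along the fingers, y is the direction in which the jaws open and shut (so a half turn about z gives the same grasp; the last joint's range is limited). The gripper opens to 85 mm and grips with 20 to 120 N. Pads are 22 mm wide; open, the fingers measure 114 mm over their backs; the gripper's body (76 mm by 85 mm) begins 54 mm behind the grasp point. The pads swing forward as they close: fully open they stand 13 mm farther back than shut.
Start: joints at [51.83, 17.928, 85.812, -0, 76.261, -12.8], TCP at [0.225, 0.474, 0.231] pointing down, gripper open.
Joint ranges: [-168.41, 168.41], [-55.51, 124.54], [10.69, 146.95], [-70.63, 250.63], [1, 178], [-165.06, 165.06]. Speed limits (degrees/s): [136.94, 136.94, 172.46, 180, 180, 180].

### API

Orientations are given as a 3x3 rotation matrix whose columns are the frame's x, y, z axes.
In Python, from station import get_state, grab_frame, camera_info, sign_off gives the robot as it stands.
- The arm moves only by the tool apply_moves, never from a script. Its argument "rows" is one flat list of numbers, 7 for each row, row after row: the shift along the tool's x, y, z in units of 40 mm (1.0 is 40 mm), then the turn, a rotation vector about the tool's x, y, z in rad, then the finger opening in mm, from 0 to 85.4. In form: [tx, ty, tz, ax, ay, az, jaw, tx, ty, tz, ax, ay, az, jaw, ...]. A call has exactly 8 rows; each row is the pose to reach, as a shift and turn from the pose commanded when the call began, along the tool's axes at that moment; what a row does not reach only later rows make up. A row lasts 1/12 s, in which the tool goes at most 41.7 mm and 7.16 degrees, less where a joint would pass 70% of its speed; a pose out of reach is approached as far as the arm can. A call with a gripper value outside its range is refused whole. The fingers move at their own pace and stop on an object; "newtons" is the grip in N (left out, the last holds). Time passes only in rows, so rows that repeat a pose let the fingers close, or fill a call up. It gives the time, the measured TCP pose, the force and the opening at its end, in the units of the state.
- get_state(): the state, without advancing time (a new reading comes with each control period).
- grab_frame(name): name is "scene" or "top" or "wrist"; returns (picture, depth): 384x512x3 uint8, blue, green, red; 384x512 float32, m along the optical axis (not along the pixel's ray), 0 where there is no reading.
- camera_info(name): a dict with "mtx" (3x3 intrinsics, pixels), "rvec" (rotation vector, rad) and "tvec" (3), from world to camera coordinates, as OpenCV has them. Camera axes: x right, y down, z forward; pixel columns grow to the right and rows downward; lengths in m; the calibration is good to about 2 mm. A picture is of the moment at which its call begins: read the wrist's pose just before it. camera_info takes no time and is no camera call; for the wrist camera it gives the pose at the moment of the call.
- sign_off(): hands the job in, once; it reports no verdict.
The state is a dict: "time": time; "q": joint angles; "joint_velocities": joint speeds; "effort": joint torques, N m; "ee_pos": TCP position; "tool_rot": TCP orientation; "force": force on the tool from outside, world axes, zero at the start; "ft_torque": the same for the moment, N m; "gripper_width": finger opening in m.
Only numpy, scipy, OpenCV 4.12 (cv2) and the standard library are available. Lean on these libraries where they do the work, as an engineer would, in place of code of your own. Each camera call takes 0.05 s, during which the arm holds its last target.

### The job

Put the dry washing-up away: the tablespoon lying in the long bay of the wooden cutlery tray, the coffee spoon lying in the tray's short spoon bay, the dish brush lying bristles up in the long bay of the white sink tidy, and the glass bottle standing in any empty pocket of the bottle crate. Everything must lie or stand properly on the floor of its place, and the bottle must stay upright all the way. Leave the teapot, lunch tin and coffee cup where they are.

Things in the scene. Friction and masses are not known exactly. Their poses are not given: they have to be found in the camera images.
- tablespoon: Loose large steel tablespoon, 200 mm long, lying bowl up. Origin: underside plane, middle of its length; x runs from handle to bowl, y across, z up. Bowl 64 x 42 mm (x = 36 to 100 mm), rim 12 mm high. Handle at the origin 10 mm wide, 4 mm thick, its top 16 mm up; it slopes down to the handle's end (20 mm wide). 60 g, balance near x = 15 mm: grip across y at x = 0 to 15 mm.
- coffee_spoon: Loose small steel coffee spoon, 132 mm long, lying bowl up; shaped like the tablespoon but clearly smaller. Origin: underside plane, middle of its length; x from handle to bowl, y across, z up. Bowl 40 x 28 mm (x = 26 to 66 mm), rim 9 mm high. Handle at the origin 8 mm wide, 4 mm thick, its top 13 mm up. 25 g, balance near x = 8 mm: grip across y at x = 0 to 10 mm.
- dish_brush: Loose off-white plastic dish brush, 220 mm long, lying bristles up. Origin: underside, middle of its length; x from handle to head, y across, z up. Round head 54 mm in diameter centred at x = 83 mm, bristles up to z = 36 mm. Straight handle 12 mm thick (z = 0 to 12), 18 mm wide from x = -45 to 35 mm. 75 g, balance near x = 30 mm: grip across y at x = 5 to 20 mm.
- bottle: Loose empty green glass bottle standing upright, with an aluminium twist cap. Origin: centre of its base, z up. Body 60 mm in diameter up to z = 92 mm, shoulder narrowing to a 25 mm neck, cap 30 mm in diameter from z = 152 to 170 mm (the top). 260 g. Grip it by the cap from above.
- cutlery_tray: Fixed wooden cutlery tray, 170 (x) by 250 (y) by 40 mm high; walls 5 mm, floor top z = 5, dividers to z = 35 mm. Origin: centre of underside. Divider along y at x = 0. Long bay for the tablespoon: clear 77 x 240 mm, centre (+41, 0). Short spoon bay for the coffee spoon: 77 x 160 mm, centre (-41, -40). Small third bay at (-41, +82) holds a bottle opener and corks: not for spoons.
- sink_tidy: Fixed white plastic sink tidy, 150 (x) by 250 (y) by 32 mm high; walls 3 mm, floor top z = 3, dividers to z = 25 mm. Origin: centre of underside. Long bay with drain slots for the brush on its -x side: clear 81 x 244 mm, centre (-31, 0). The strip on its +x side is taken by a bar of soap and a steel scourer, none higher than 25 mm.
- bottle_crate: Fixed low grey plastic bottle crate, 170 (x) by 250 (y) by 58 mm high, 2 x 3 pockets 78 mm square inside; walls 4 mm, floor top z = 4, dividers to z = 52 mm. Origin: centre of underside. Pocket centres x = -42 or +42, y = -82, 0 or +82 mm. Two bottles like the loose one are fixed at (+42, 0) and (+42, +82), their tops at z = 174 mm; the other four pockets are empty.
- teapot: Bystander: loose white ceramic teapot, body 140 mm in diameter, 135 mm high to the lid knob, spout and handle reaching 125 mm and 109 mm from its axis along its -x and +x. Origin: centre of its base. Not to be moved.
- lunch_tin: Bystander: loose round two-tier steel lunch tin, 138 mm across the side straps, 151 mm high with its carrying bow. Origin: centre of its base. Not to be moved.
- cup: Bystander: small loose white ceramic coffee cup, 64 mm in diameter, 55 mm high, one handle. Origin: centre of its base. Not to be moved.
Things that resemble listed ones, but are neither listed nor needed, are in the scene too. What is shaped like the bottle but blue or purple is not meant.

How it is judged (in metres and radians):
At the end, for the whole second after the job is handed in: Both spoons lie flat (7 deg), each in its own bay, origin < 25 mm above the tray underside; the brush lies flat, bristles up, in the tidy's long bay, origin < 15 mm up; the bottle stands upright (6 deg) in a crate pocket, base < 15 mm up; all at rest and released (x of tablespoon in the frame of cutlery_tray between 0.005 and 0.078 m and y of tablespoon in the frame of cutlery_tray between -0.04 and 0.04 m and z of each of tablespoon, coffee_spoon in the frame of cutlery_tray below 0.025 m and angle between tablespoon's own x axis and vertical between 1.45 and 1.69 rad and linear speed of each of tablespoon, coffee_spoon, dish_brush, bottle below 0.02 m/s and angular speed of each of tablespoon, coffee_spoon, dish_brush, bottle below 0.2 rad/s and x of coffee_spoon in the frame of cutlery_tray between -0.078 and -0.005 m and y of coffee_spoon in the frame of cutlery_tray between -0.08 and 0 m and angle between coffee_spoon's own x axis and vertical between 1.45 and 1.69 rad and x of dish_brush in the frame of sink_tidy between -0.07 and 0.006 m and y of dish_brush in the frame of sink_tidy between -0.04 and 0.04 m and z of dish_brush in the frame of sink_tidy below 0.015 m and angle between dish_brush's own x axis and vertical between 1.45 and 1.69 rad and angle between dish_brush's own z axis and vertical below 0.2 rad and x of bottle in the frame of bottle_crate between -0.08 and 0.08 m and y of bottle in the frame of bottle_crate between -0.12 and 0.12 m and z of bottle in the frame of bottle_crate below 0.015 m and angle between bottle's own z axis and vertical below 0.1 rad); the robot touches nothing.
It fails at once if the glass bottle is tipped over (more than 0.6 rad from upright) (angle between bottle's own z axis and vertical above 0.6 rad).
It fails at once if the teapot is pushed more than 20 mm from its place (distance of teapot from where it was at the start of the episode above 0.02 m).
It fails at once if the lunch tin is pushed more than 20 mm from its place (distance of lunch_tin from where it was at the start of the episode above 0.02 m).
It fails at once if the cup is pushed more than 20 mm from its place (distance of cup from where it was at the start of the episode above 0.02 m).
It also fails if it takes over 109 s, if anything falls off the work surface, if the arm or the gripper's body presses on something with over 40 N, if the wrist force passes 120 N, or if a joint passes its speed limit or range.

## Working session

There is one attempt and no reset: what is moved stays moved. The work goes in short steps, Python scripts to look and compute and a tool call to move; the robot and the scene stay as the last step left them, time stands still between calls to the robot, and variables do not carry over. Pictures are saved under pics/ and viewed, and the job is handed in when it is done.

Besides the shell and the picture viewer there is one more tool, called after "Request:" as name(argument=value, ...) on one line, values as JSON. apply_moves: Moves the arm, as the interface text tells. Its arguments: {"type":"object","properties":{"rows":{"type":"array"},"newtons":{"type":"number"}},"required":["rows"]}

```bash
mkdir -p pics; ls; python3 - <<'E'
from station import *
import cv2,numpy as np
s=get_state();print(s['time'],s['ee_pos'],s['tool_rot'])
for n in ['scene','top','wrist']:
    i,d=grab_frame(n);cv2.imwrite(f'pics/{n}0.png',i);np.savez(f'{n}0.npz',i=i,d=d,**camera_info(n))
    c=camera_info(n);R=cv2.Rodrigues(np.array(c['rvec']))[0];print(n,(-R.T@np.array(c['tvec']).ravel()).round(3),R.round(2).tolist(),c['mtx'])
E
```

```text
pics
0.0 [0.22478455 0.47415167 0.230714  ] [[-9.03573467e-01  4.28432448e-01 -7.91718663e-04]
 [ 4.28433095e-01  9.03572907e-01 -1.04162203e-03]
 [ 2.69110859e-04 -1.28038050e-03 -9.99999144e-01]]
scene [ 0.895 -0.454  0.977] [[0.82, 0.57, -0.01], [0.48, -0.71, -0.52], [-0.3, 0.42, -0.86]] [[353.3273542    0.         252.03593762]
 [  0.         353.3273542  193.80928988]
 [  0.           0.           1.        ]]
top [ 0.332 -0.02   1.762] [[0.01, -1.0, -0.01], [-0.99, -0.01, -0.12], [0.12, 0.01, -0.99]] [[476.69079678   0.         256.03893414]
 [  0.         476.69079678 197.69886218]
 [  0.           0.           1.        ]]
wrist [0.158 0.507 0.373] [[0.43, 0.9, -0.0], [0.86, -0.41, 0.29], [0.26, -0.13, -0.96]] [[319.72689398   0.         259.31364346]
 [  0.         319.72689398 183.74221023]
 [  0.           0.           1.        ]]
```

View pics/scene0.png

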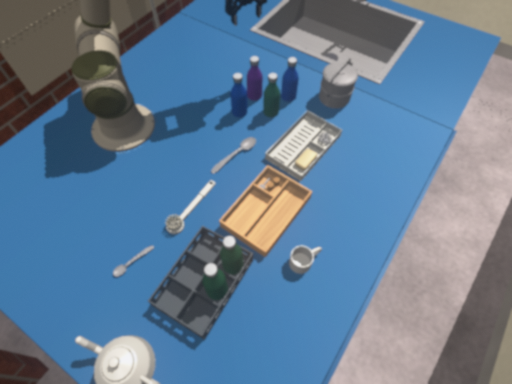

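View pics/top0.png

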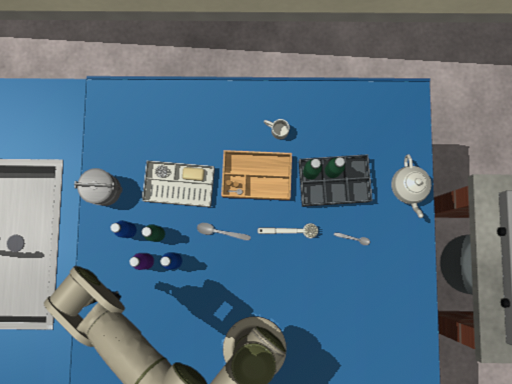

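View pics/wrist0.png

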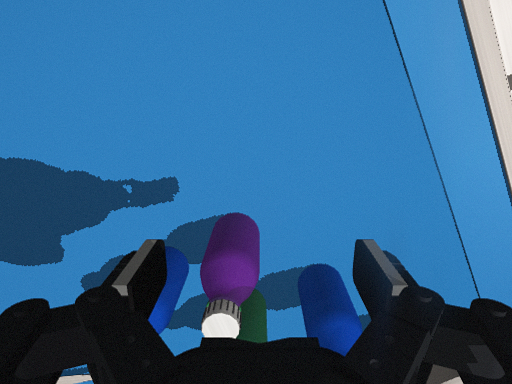

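```bash
cat > h.py <<'E'
import cv2,numpy as np
def load(n):
    z=np.load(n);return z['i'],z['d'],z
def world(z,u,v,d):
    K=z['mtx'];R=cv2.Rodrigues(np.array(z['rvec']))[0];t=np.array(z['tvec']).ravel()
    u,v,d=map(lambda a:np.asarray(a,float),(u,v,d))
    p=np.stack([(u-K[0,2])/K[0,0]*d,(v-K[1,2])/K[1,1]*d,d],-1)
    return (p-t)@R
def cloud(z):
    d=z['d'];v,u=np.mgrid[:d.shape[0],:d.shape[1]];return world(z,u,v,d)
def onplane(z,u,v,h):
    a=world(z,u,v,1.0);K=z['mtx'];R=cv2.Rodrigues(np.array(z['rvec']))[0];c=-R.T@np.array(z['tvec']).ravel()
    r=a-c;return c+r*((h-c[2])/r[...,2])[...,None]
E
python3 - <<'E'
from h import *
i,d,z=load('top0.npz')
c=i[140:280,70:440];c=cv2.resize(c,None,fx=2.1,fy=2.1,interpolation=cv2.INTER_CUBIC);cv2.imwrite('pics/topcrop.png',c)
P=cloud(z)
print(P[300,350],P[240,200])
hsv=cv2.cvtColor(i,cv2.COLOR_BGR2HSV)
H=P[...,2]
# non-blue mask on table
m=((hsv[...,1]<110)&(np.abs(H)<0.06)).astype(np.uint8)
m[:, :90]=0;m[:,430:]=0;m[:100]=0;m[280:]=0
n,l,st,ce=cv2.connectedComponentsWithStats(m)
for k in range(1,n):
    if st[k,4]>15:
        q=np.argwhere(l==k)
        w=onplane(z,q[:,1],q[:,0],0.01)[:,:2]
        e,V=np.linalg.eigh(np.cov((w-w.mean(0)).T))
        pr=(w-w.mean(0))@V
        print(st[k],ce[k].round(1),w.mean(0).round(3),'ax',V[:,1].round(3),'len',np.ptp(pr,axis=0).round(3),'maxH',H[l==k].max().round(3))
E
```

```text
[ 0.17340799 -0.34623255 -0.00522419] [ 0.38515057  0.20496622 -0.00713061]Traceback (most recent call last):
  File "<stdin>", line 15, in <module>
  File "h.py", line 12, in onplane
    a=world(z,u,v,1.0);K=z['mtx'];R=cv2.Rodrigues(np.array(z['rvec']))[0];c=-R.T@np.array(z['tvec']).ravel()
  File "h.py", line 7, in world
    p=np.stack([(u-K[0,2])/K[0,0]*d,(v-K[1,2])/K[1,1]*d,d],-1)
    raise ValueError('all input arrays must have the same shape')
ValueError: all input arrays must have the same shape
```

View pics/topcrop.png

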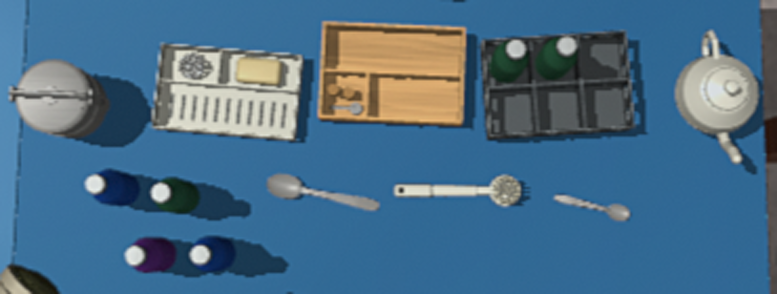

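The top view shows the green bottle at (153,233). The look-alikes are blue (123,229), purple (142,261), blue (172,261) and the two fixed green bottles in the crate at (315,163) and (339,161). The large spoon is at (222,231), the small one at (351,239), and the brush at (290,231). The bottle opener in the third bay, at about (237,190), could be mistaken for a spoon. The tray's third bay is on its lower left.

```bash
sed -i 's/u,v,d=map(lambda a:np.asarray(a,float),(u,v,d))/u,v,d=np.broadcast_arrays(*[np.asarray(a,float) for a in (u,v,d)])/' h.py
python3 - <<'E'
from h import *
i,d,z=load('top0.npz')
P=cloud(z);H=P[...,2]
hsv=cv2.cvtColor(i,cv2.COLOR_BGR2HSV)
m=((hsv[...,1]<110)).astype(np.uint8)
m[:, :70]=0;m[:,430:]=0;m[:100]=0;m[280:]=0
n,l,st,ce=cv2.connectedComponentsWithStats(m)
for k in range(1,n):
    if st[k,4]>15:
        q=np.argwhere(l==k); hh=np.median(H[l==k])+.006
        w=onplane(z,q[:,1],q[:,0],hh)[:,:2].astype(np.float32)
        r=cv2.minAreaRect(w)
        b=cv2.boxPoints(r)
        print(st[k],'H',hh.round(3),(H[l==k].max()+.006).round(3),'c',np.round(r[0],3),'sz',np.round(r[1],3),'a',round(r[2],1))
E
```

```text
[263 119  27  21 356] H 0.021 0.069 c [ 0.812 -0.082] sz [0.099 0.074] a 34.3
[221 150  72  50 235] H 0.037 1.768 c [ 0.626 -0.002] sz [0.257 0.177] a 88.1
[ 299  154   74   52 2978] H 0.015 1.768 c [ 0.611 -0.292] sz [0.18  0.262] a 4.3
[ 391  154   39   64 1395] H 0.095 1.768 c [ 0.581 -0.559] sz [0.183 0.15 ] a 48.8
[ 142  160   73   47 2897] H 0.012 1.768 c [0.594 0.29 ] sz [0.26  0.156] a 85.7
[  74  168   48   38 1321] H 0.126 1.768 c [0.561 0.547] sz [0.154 0.131] a 46.7
[227 188  16   7  65] H 0.016 0.024 c [0.566 0.079] sz [0.022 0.056] a 0.5
[110 223  11  10  86] H 0.175 0.187 c [0.418 0.467] sz [0.03  0.034] a 0.6
[197 223  54  18 341] H 0.015 1.768 c [0.418 0.117] sz [0.199 0.041] a 82.3
[257 223  62  16 478] H 0.017 1.768 c [ 0.422 -0.117] sz [0.055 0.223] a 0.6
[141 226  11  11  94] H 0.174 1.768 c [0.408 0.363] sz [0.034 0.033] a 2.1
[333 233  37  12 165] H 0.013 0.029 c [ 0.396 -0.349] sz [0.134 0.027] a 81.1
[129 256  11  11  92] H 0.174 1.768 c [0.308 0.399] sz [0.033 0.032] a 46.7
[160 256  11  10  89] H 0.174 0.183 c [0.311 0.296] sz [0.03  0.033] a 0.6
[ 70 266  28  14 249] H 0.524 1.768 c [0.283 0.436] sz [0.033 0.071] a 0.6
```

```bash
python3 - <<'E'
from h import *
i,d,z=load('scene0.npz')
c=i[40:345,60:360];c=cv2.resize(c,None,fx=1.95,fy=1.95,interpolation=cv2.INTER_CUBIC);cv2.imwrite('pics/scenecrop.png',c)
E
```

```text
(no output)
```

View pics/scenecrop.png

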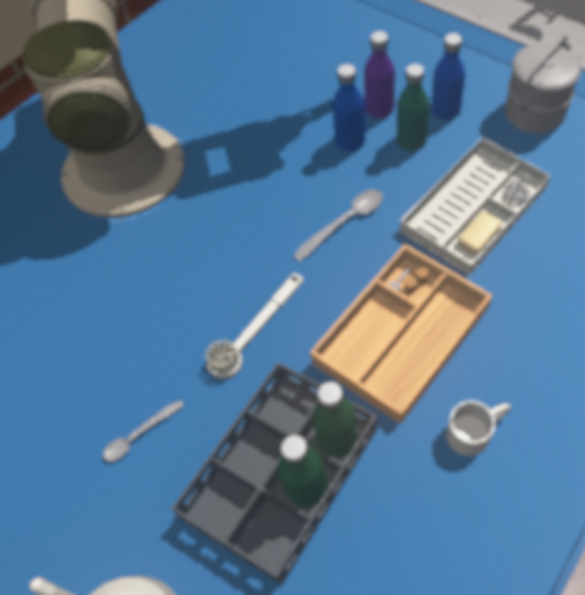

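```bash
cat > fit.py <<'E'
from h import *
from scipy.optimize import minimize
i,d,z=load('top0.npz')
hsv=cv2.cvtColor(i,cv2.COLOR_BGR2HSV)
m=((hsv[...,1]<110)|(hsv[...,0]<85)|(hsv[...,0]>130)|(hsv[...,2]<45)).astype(np.uint8)
cv2.imwrite('pics/mask.png',m*255)
def fit(name,roi,dim,p0):
    a,b,c,e=roi
    mm=np.zeros_like(m);mm[b:e,a:c]=m[b:e,a:c]
    n,l,st,_=cv2.connectedComponentsWithStats(mm);k=1+np.argmax(st[1:,4])
    pts=np.argwhere(l==k)[:,::-1].astype(np.float32)
    S=16
    obs=np.zeros(((e-b)*S,(c-a)*S),np.uint8)
    up=cv2.resize((l==k)[b:e,a:c].astype(np.float32),None,fx=S,fy=S,interpolation=cv2.INTER_LINEAR)>0.5
    cn,_=cv2.findContours(up.astype(np.uint8),cv2.RETR_EXTERNAL,cv2.CHAIN_APPROX_NONE)
    hull=cv2.convexHull(max(cn,key=cv2.contourArea));cv2.fillPoly(obs,[hull],1)
    L,W,Hh=dim
    box=np.array([[sx*L/2,sy*W/2,h] for sx in(-1,1) for sy in(-1,1) for h in(0,Hh)])
    def cost(p):
        R=np.array([[np.cos(p[2]),-np.sin(p[2]),0],[np.sin(p[2]),np.cos(p[2]),0],[0,0,1]])
        w=box@R.T+[p[0],p[1],0]
        q=cv2.projectPoints(w,z['rvec'],z['tvec'],z['mtx'],None)[0].reshape(-1,2)
        q=((q-[a,b]+.5)*S-.5).astype(np.float32)
        r=np.zeros_like(obs);cv2.fillConvexPoly(r,np.round(cv2.convexHull(q)).astype(np.int32),1)
        return (r!=obs).sum()/obs.sum()
    best=minimize(cost,p0,method='Nelder-Mead',options=dict(initial_simplex=[p0,[p0[0]+.01,p0[1],p0[2]],[p0[0],p0[1]+.01,p0[2]],[p0[0],p0[1],p0[2]+.05]],xatol=1e-4))
    p=best.x;print(name,p[:2].round(4),np.degrees(p[2]).round(2),'err',round(best.fun,4))
fit('tray',(216,145,297,206),(.17,.25,.04),[.626,-.002,-.03])
fit('tidy',(138,155,219,211),(.15,.25,.032),[.594,.29,-.07])
fit('crate',(296,150,378,210),(.17,.25,.058),[.611,-.292,.07])
E
python3 fit.py
```

```text
tray [ 0.6269 -0.0012] -1.3 err 0.0595
tidy [0.5925 0.2879] -3.93 err 0.0458
crate [ 0.6084 -0.2886] 4.0 err 0.0203
```

View pics/mask.png

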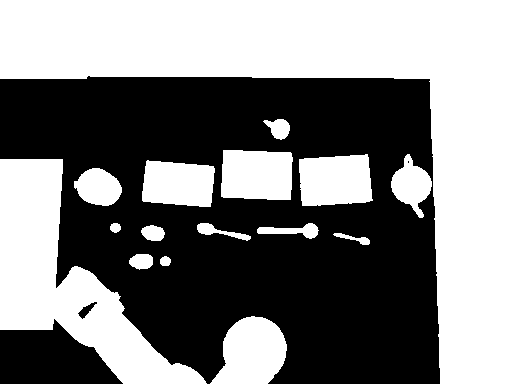

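```bash
cat > mv.py <<'E'
import sys,numpy as np
from station import get_state
# mv.py x y z jawdeg : final pose with tool straight down, jaw (tool y) dir in deg
x,y,z,a=map(float,sys.argv[1:5])
s=get_state();R=np.array(s['tool_rot']);p=np.array(s['ee_pos'])
cur=np.degrees(np.arctan2(R[1,1],R[0,1]))
da=(a-cur+90)%180-90
print('t',round(s['time'],2),'pos',p.round(4),'jaw',cur.round(2),'zaxis',R[:,2].round(4),'q',np.round(s['q'],1),'w',round(s['gripper_width'],4),'F',np.round(s['force'],1))
th=np.radians(cur+da);Rt=np.array([[np.sin(th),np.cos(th),0],[-np.cos(th),np.sin(th),0],[0,0,-1]]);Rt[:,0]=np.cross(Rt[:,1],Rt[:,2])
from scipy.spatial.transform import Rotation as Ro
print('shift units',(R.T@(np.array([x,y,z])-p)/.04).round(3),'rotvec',Ro.from_matrix(R.T@Rt).as_rotvec().round(4),'dyaw',round(da,2))
E
python3 mv.py .408 .363 .2 64.6; python3 mv.py .408 .363 .143 64.6
```

```text
t 0.15 pos [0.2248 0.4742 0.2309] jaw 64.63 zaxis [-6.e-04 -8.e-04 -1.e+00] q [ 51.8  18.   85.8  -0.   76.3 -12.8] w 0.0859 F [ 0.2  0.5 -0.3]
shift units [-5.329 -0.55   0.771] rotvec [-0.001  -0.0002  0.0006] dyaw -0.03
t 0.15 pos [0.2248 0.4742 0.2309] jaw 64.63 zaxis [-6.e-04 -8.e-04 -1.e+00] q [ 51.8  18.   85.8  -0.   76.3 -12.8] w 0.0859 F [ 0.2  0.5 -0.3]
shift units [-5.33  -0.548  2.196] rotvec [-0.001  -0.0002  0.0006] dyaw -0.03
```

Request:
apply_moves(rows=[-0.9, -0.1, 0, 0, 0, 0, 60, -1.8, -0.2, 0.1, 0, 0, 0, 60, -2.7, -0.3, 0.3, 0, 0, 0, 60, -3.6, -0.4, 0.5, 0, 0, 0, 60, -4.4, -0.47, 0.6, 0, 0, 0, 60, -5.0, -0.52, 0.7, 0, 0, 0, 60, -5.25, -0.54, 0.75, 0, 0, 0, 60, -5.33, -0.55, 0.77, 0, 0, 0, 60], newtons=50)

```text
time: 0.82
ee_pos: [0.4091, 0.3622, 0.1998]
tool_rot: [[-0.903, 0.43, -0.001], [0.43, 0.903, -0.001], [0.001, -0.001, -1.0]]
force: [-1.0, 0.3, -0.6]
gripper_width: 0.06
```

```bash
cat > cap.py <<'E'
import sys;from station import *
from h import *
for n in sys.argv[2:]:
    c=camera_info(n);i,d=grab_frame(n);np.savez(f'{n}{sys.argv[1]}.npz',i=i,d=d,**c);cv2.imwrite(f'pics/{n}{sys.argv[1]}.png',i)
E
python3 cap.py 1 wrist; python3 mv.py .408 .363 .143 64.6
```

```text
t 0.87 pos [0.4085 0.3627 0.2   ] jaw 64.56 zaxis [-9.e-04 -4.e-04 -1.e+00] q [ 29.3  22.1  84.8   0.   73.2 -35.3] w 0.0604 F [-0.  -0.7 -0.3]
shift units [0.015 0.003 1.425] rotvec [-0.0008 -0.0006 -0.0006] dyaw 0.04
```

View pics/wrist1.png

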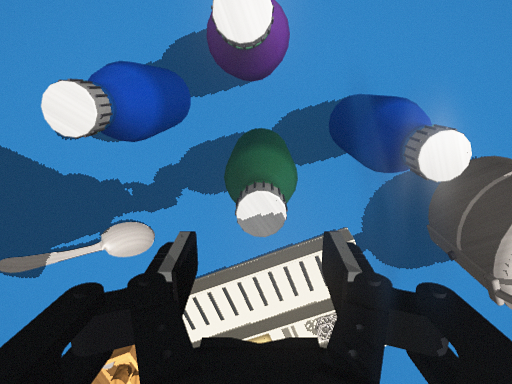

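The green cap is at (262,208) and lies between the fingers, which show at (180,260) and (340,260). It's the right bottle. Next I'll check its position.

```bash
python3 - <<'E'
from h import *
i,d,z=load('wrist1.npz');P=cloud(z)
m=(np.abs(P[...,2]-.17)<.006).astype(np.uint8);m[:150]=0;m[235:]=0;m[:,:200]=0;m[:,320:]=0
print(m.sum(),P[m>0].mean(0), np.median(P[m>0],0))
hsv=cv2.cvtColor(i,cv2.COLOR_BGR2HSV)
mm=((m>0)&(hsv[...,1]<80)).astype(np.uint8);q=cv2.findNonZero(mm);c,r=cv2.minEnclosingCircle(q);print(c,r,onplane(z,c[0],c[1],.17))
E
```

```text
1984 [0.40506372 0.36598874 0.16943631] [0.40500859 0.36608979 0.1696632 ]
(260.908447265625, 210.8098602294922) 26.104209899902344 [0.40461236 0.36617637 0.17      ]
```

Request:
apply_moves(rows=[0.08, 0.02, 0.2, 0, 0, 0, 60, 0.08, 0.02, 0.5, 0, 0, 0, 60, 0.08, 0.02, 0.8, 0, 0, 0, 60, 0.08, 0.02, 1.1, 0, 0, 0, 60, 0.08, 0.02, 1.3, 0, 0, 0, 60, 0.08, 0.02, 1.4, 0, 0, 0, 60, 0.08, 0.02, 1.42, 0, 0, 0, 60, 0.08, 0.02, 1.42, 0, 0, 0, 60])

```text
time: 1.53
ee_pos: [0.4053, 0.3656, 0.1439]
tool_rot: [[-0.904, 0.428, 0.0], [0.428, 0.904, 0.0], [-0.0, 0.0, -1.0]]
force: [-0.5, -0.5, 0.0]
gripper_width: 0.0599
```

Request:
apply_moves(rows=[0, 0, 0, 0, 0, 0, 45, 0, 0, 0, 0, 0, 0, 38, 0, 0, 0, 0, 0, 0, 32, 0, 0, 0, 0, 0, 0, 26, 0, 0, 0, 0, 0, 0, 20, 0, 0, 0, 0, 0, 0, 20, 0, 0, 0, 0, 0, 0, 20, 0, 0, 0, 0, 0, 0, 20], newtons=50)

```text
time: 2.2
ee_pos: [0.4059, 0.3653, 0.1443]
tool_rot: [[-0.904, 0.428, 0.001], [0.428, 0.904, 0.0], [-0.001, 0.001, -1.0]]
force: [-0.1, -0.1, 5.1]
gripper_width: 0.0285
```

```bash
python3 mv.py .5614 -.2096 .28 64.6
```

```text
t 2.2 pos [0.4059 0.3653 0.1443] jaw 64.63 zaxis [ 9.e-04  4.e-04 -1.e+00] q [ 29.7  25.2  89.   -0.   65.7 -34.9] w 0.0285 F [-0.1 -0.1  5.1]
shift units [ -9.674 -11.318  -3.395] rotvec [0.0008 0.0007 0.0005] dyaw -0.03
```

Request:
apply_moves(rows=[0, 0, -0.15, 0, 0, 0, 20, 0, 0, -0.4, 0, 0, 0, 20, 0, 0, -0.8, 0, 0, 0, 20, 0, 0, -1.3, 0, 0, 0, 20, 0, 0, -1.9, 0, 0, 0, 20, 0, 0, -2.4, 0, 0, 0, 20, 0, 0, -2.7, 0, 0, 0, 20, 0, 0, -2.8, 0, 0, 0, 20])

```text
time: 2.87
ee_pos: [0.406, 0.3655, 0.2583]
tool_rot: [[-0.904, 0.428, 0.003], [0.428, 0.904, 0.002], [-0.002, 0.003, -1.0]]
force: [-0.2, 1.0, -2.7]
gripper_width: 0.028
```

```bash
python3 cap.py 2 wrist scene; python3 mv.py .5614 -.2096 .26 64.6
```

```text
t 2.97 pos [0.4057 0.3653 0.2562] jaw 64.63 zaxis [ 7.e-04  5.e-04 -1.e+00] q [ 29.7  19.6  79.8   0.   80.6 -34.9] w 0.0286 F [-0.2  1.  -3.1]
shift units [ -9.676 -11.317  -0.1  ] rotvec [0.0007 0.0004 0.0005] dyaw -0.03
```

View pics/scene2.png

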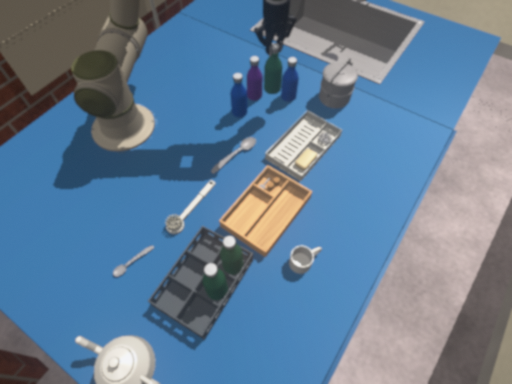

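Request:
apply_moves(rows=[-0.08, -0.09, 0, 0, 0, 0, 20, -0.24, -0.28, 0, 0, 0, 0, 20, -0.53, -0.62, 0, 0, 0, 0, 20, -0.92, -1.08, 0, 0, 0, 0, 20, -1.4, -1.64, 0, 0, 0, 0, 20, -1.94, -2.26, 0, 0, 0, 0, 20, -2.47, -2.89, 0, 0, 0, 0, 20, -3.0, -3.51, 0, 0, 0, 0, 20])

```text
time: 3.63
ee_pos: [0.4536, 0.1847, 0.2549]
tool_rot: [[-0.904, 0.429, -0.001], [0.429, 0.904, -0.0], [0.001, -0.001, -1.0]]
force: [1.2, -0.5, -3.4]
gripper_width: 0.028
```

Request:
apply_moves(rows=[-0.53, -0.62, 0, 0, 0, 0, 20, -1.06, -1.24, 0, 0, 0, 0, 20, -1.6, -1.87, 0, 0, 0, 0, 20, -2.13, -2.49, 0, 0, 0, 0, 20, -2.66, -3.11, 0, 0, 0, 0, 20, -3.15, -3.68, 0, 0, 0, 0, 20, -3.55, -4.15, 0, 0, 0, 0, 20, -3.85, -4.5, 0, 0, 0, 0, 20])

```text
time: 4.3
ee_pos: [0.5156, -0.0445, 0.2548]
tool_rot: [[-0.903, 0.43, -0.002], [0.43, 0.903, -0.0], [0.001, -0.001, -1.0]]
force: [0.4, 0.5, -2.5]
gripper_width: 0.0282
```

```bash
python3 mv.py .5608 -.2097 .26 64.6
```

```text
t 4.3 pos [ 0.5156 -0.0445  0.2548] jaw 64.51 zaxis [-0.0016 -0.     -1.    ] q [-17.9  16.1  84.7  -0.   79.3 -82.4] w 0.0282 F [ 0.4  0.5 -2.5]
shift units [-2.798 -3.241 -0.132] rotvec [-0.0007 -0.0014 -0.0015] dyaw 0.09
```

Request:
apply_moves(rows=[-0.3, -0.35, 0, 0, 0, 0, 20, -0.7, -0.8, 0, 0, 0, 0, 20, -1.15, -1.33, 0, 0, 0, 0, 20, -1.6, -1.85, 0, 0, 0, 0, 20, -2.05, -2.37, 0, 0, 0, 0, 20, -2.42, -2.8, 0, 0, 0, 0, 20, -2.7, -3.12, 0, 0, 0, 0, 20, -2.8, -3.24, 0, 0, 0, 0, 20])

```text
time: 4.97
ee_pos: [0.561, -0.2095, 0.2543]
tool_rot: [[-0.902, 0.431, -0.002], [0.431, 0.902, 0.0], [0.002, -0.0, -1.0]]
force: [0.2, 0.3, -2.5]
gripper_width: 0.0281
```

```bash
python3 cap.py 3 wrist top; python3 mv.py .5608 -.2097 .148 64.6
```

```text
t 5.07 pos [ 0.561  -0.2077  0.2547] jaw 64.54 zaxis [-1.5e-03  9.0e-04 -1.0e+00] q [-31.5  26.6  69.9  -0.   83.6 -96.1] w 0.0283 F [ 0.2  0.4 -2. ]
shift units [-0.022 -0.048  2.668] rotvec [ 0.0001 -0.0018 -0.001 ] dyaw 0.06
```

View pics/wrist3.png

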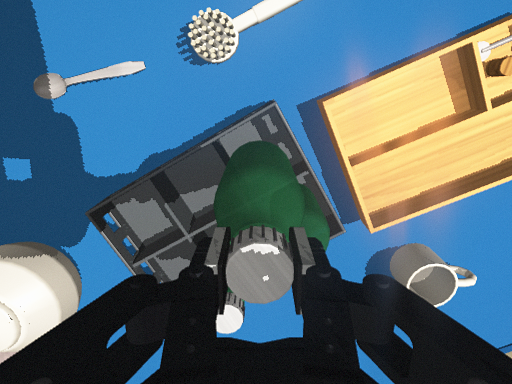

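View pics/top3.png

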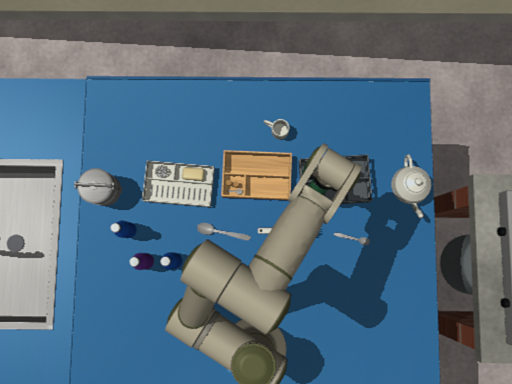

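```bash
cat > ov.py <<'E'
from h import *
def rect(p,cx,cy,L,W,h):
    a=np.radians(p[2]);q=np.array([[cx+sx*L/2,cy+sy*W/2] for sx,sy in((-1,-1),(1,-1),(1,1),(-1,1))])
    R=np.array([[np.cos(a),-np.sin(a)],[np.sin(a),np.cos(a)]])
    return np.c_[q@R.T+p[:2],np.full(4,h)]
def draw(im,z,w,col):
    q=cv2.projectPoints(w,z['rvec'],z['tvec'],z['mtx'],None)[0].reshape(-1,2)
    cv2.polylines(im,[np.round(q*2).astype(np.int32)],True,col,1,cv2.LINE_AA)
TRAY=(.6269,-.0012,-1.3);TIDY=(.5925,.2879,-3.93);CR=(.6084,-.2886,4.0)
def ov(n,out,crop,tray=TRAY,tidy=TIDY,cr=CR):
    i,d,z=load(n);im=cv2.resize(i,None,fx=2,fy=2,interpolation=cv2.INTER_CUBIC)
    draw(im,z,rect(cr,0,0,.17,.25,.058),(0,0,255))
    for x in(-.042,.042):
        for y in (-.082,0,.082): draw(im,z,rect(cr,x,y,.078,.078,.052),(0,255,255))
    draw(im,z,rect(tray,0,0,.17,.25,.04),(0,0,255));draw(im,z,rect(tray,.041,0,.077,.24,.005),(0,255,0));draw(im,z,rect(tray,-.041,-.04,.077,.16,.005),(0,255,0))
    draw(im,z,rect(tidy,0,0,.15,.25,.032),(0,0,255));draw(im,z,rect(tidy,-.031,0,.081,.244,.003),(0,255,0))
    a,b,c,e=crop;cv2.imwrite(out,im[b*2:e*2,a*2:c*2])
E
python3 -c "
from ov import *
ov('wrist3.npz','pics/ov3.png',(60,0,460,300))"
```

```text
(no output)
```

View pics/ov3.png

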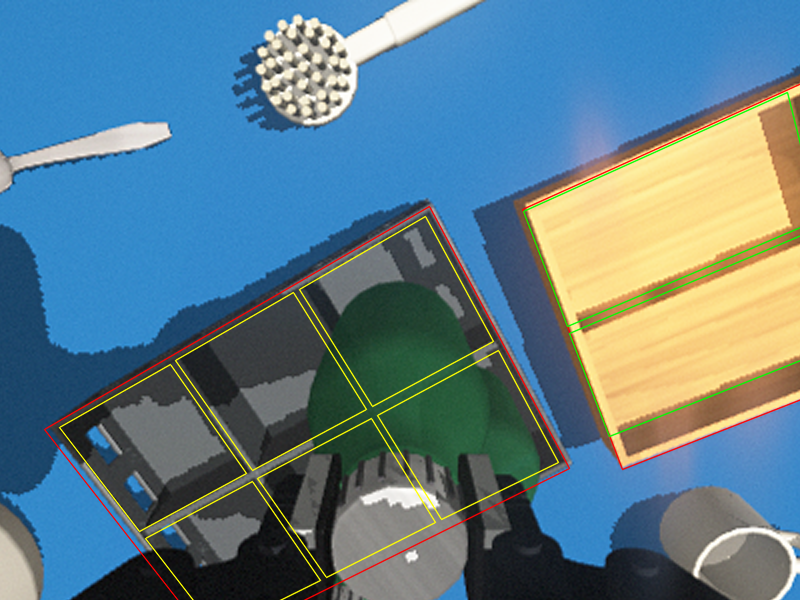

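Request:
apply_moves(rows=[0.02, -0.07, 0.15, 0, 0, 0, 20, 0.02, -0.07, 0.45, 0, 0, 0, 20, 0.02, -0.07, 0.8, 0, 0, 0, 20, 0.02, -0.07, 1.1, 0, 0, 0, 20, 0.02, -0.07, 1.35, 0, 0, 0, 20, 0.02, -0.07, 1.6, 0, 0, 0, 20, 0.02, -0.07, 1.85, 0, 0, 0, 20, 0.02, -0.07, 2.05, 0, 0, 0, 20])

```text
time: 5.73
ee_pos: [0.5595, -0.2086, 0.1727]
tool_rot: [[-0.904, 0.428, -0.0], [0.428, 0.904, 0.0], [0.0, 0.0, -1.0]]
force: [-0.1, 0.2, -3.2]
gripper_width: 0.0285
```

Request:
apply_moves(rows=[0, 0, 0.15, 0, 0, 0, 20, 0, 0, 0.3, 0, 0, 0, 20, 0, 0, 0.4, 0, 0, 0, 20, 0, 0, 0.5, 0, 0, 0, 20, 0, 0, 0.55, 0, 0, 0, 20, 0, 0, 0.59, 0, 0, 0, 20, 0, 0, 0.59, 0, 0, 0, 20, 0, 0, 0.59, 0, 0, 0, 20])

```text
time: 6.4
ee_pos: [0.5597, -0.209, 0.1503]
tool_rot: [[-0.904, 0.428, 0.0], [0.428, 0.904, -0.0], [-0.0, -0.0, -1.0]]
force: [0.0, 0.6, -3.2]
gripper_width: 0.0284
```

```bash
python3 mv.py .5608 -.2097 .148 64.6
```

```text
t 6.4 pos [ 0.5597 -0.209   0.1503] jaw 64.63 zaxis [ 3.e-04 -2.e-04 -1.e+00] q [-31.7  30.9  79.   -0.   70.  -96.3] w 0.0284 F [ 0.   0.6 -3.2]
shift units [-0.031 -0.004  0.058] rotvec [-0.0001  0.0004  0.0005] dyaw -0.03
```

Request:
apply_moves(rows=[0, 0, 0.02, 0, 0, 0, 20, 0, 0, 0.03, 0, 0, 0, 20, 0, 0, 0.04, 0, 0, 0, 20, 0, 0, 0.05, 0, 0, 0, 20, 0, 0, 0.06, 0, 0, 0, 20, 0, 0, 0.06, 0, 0, 0, 20, 0, 0, 0.06, 0, 0, 0, 20, 0, 0, 0.06, 0, 0, 0, 20])

```text
time: 7.07
ee_pos: [0.5599, -0.2092, 0.1483]
tool_rot: [[-0.904, 0.428, 0.001], [0.428, 0.904, -0.001], [-0.001, -0.0, -1.0]]
force: [-0.6, -0.6, 4.8]
gripper_width: 0.0285
```

Contact: the force went from -3.2 to +4.8 N. I'll release, then lift.

Request:
apply_moves(rows=[0, 0, 0, 0, 0, 0, 30, 0, 0, 0, 0, 0, 0, 34, 0, 0, 0, 0, 0, 0, 40, 0, 0, 0, 0, 0, 0, 50, 0, 0, 0, 0, 0, 0, 55, 0, 0, 0, 0, 0, 0, 55, 0, 0, 0, 0, 0, 0, 55, 0, 0, -0.2, 0, 0, 0, 55])

```text
time: 7.73
ee_pos: [0.5591, -0.2086, 0.1545]
tool_rot: [[-0.904, 0.428, -0.002], [0.428, 0.904, 0.002], [0.003, 0.0, -1.0]]
force: [-0.2, 0.2, -0.1]
gripper_width: 0.055
```

Request:
apply_moves(rows=[0, 0, -0.3, 0, 0, 0, 55, 0, 0, -0.7, 0, 0, 0, 55, 0, 0, -1.2, 0, 0, 0, 55, 0, 0, -1.8, 0, 0, 0, 55, 0, 0, -2.4, 0, 0, 0, 55, 0, 0, -2.8, 0, 0, 0, 55, 0, 0, -3, 0, 0, 0, 55, 0, 0, -3, 0, 0, 0, 55])

```text
time: 8.4
ee_pos: [0.5601, -0.2091, 0.2777]
tool_rot: [[-0.904, 0.428, 0.003], [0.428, 0.904, -0.002], [-0.003, -0.0, -1.0]]
force: [-0.1, -0.3, -0.9]
gripper_width: 0.0551
```

```bash
python3 cap.py 4 wrist; python3 mv.py .45 -.25 .26 -9
```

```text
t 8.45 pos [ 0.5597 -0.209   0.276 ] jaw 64.63 zaxis [ 7.e-04 -4.e-04 -1.e+00] q [-31.7  25.9  67.8   0.   86.2 -96.3] w 0.0553 F [ 0.5  0.5 -0.6]
shift units [ 2.039 -2.102  0.397] rotvec [4.0000e-04 7.0000e-04 1.2851e+00] dyaw -73.63
```

View pics/wrist4.png

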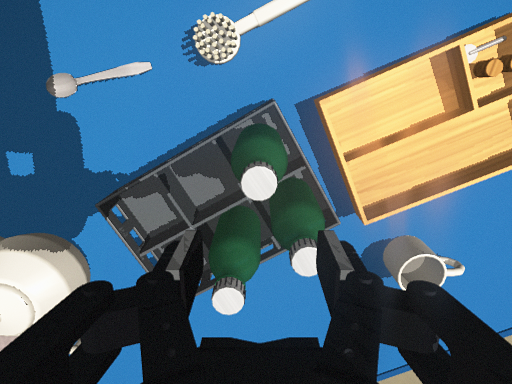

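The released bottle stands in its pocket, cap at (259,183), tilted in the view like its fixed neighbours at (229,295) and (306,257). The coffee spoon is at (48,83) to (150,67). Next I'll measure it.

```bash
cat > obj.py <<'E'
from h import *
def obj(n,roi,h,thr=90,show=None):
    i,d,z=load(n);a,b,c,e=roi
    hsv=cv2.cvtColor(i,cv2.COLOR_BGR2HSV);m=np.zeros(d.shape,np.uint8)
    m[b:e,a:c]=(hsv[b:e,a:c,1]<thr)
    nn,l,st,_=cv2.connectedComponentsWithStats(m);k=1+np.argmax(st[1:,4])
    q=np.argwhere(l==k);w=onplane(z,q[:,1],q[:,0],h)[:,:2]
    r=cv2.minAreaRect(w.astype(np.float32))
    w0=w.mean(0);_,V=np.linalg.eigh(np.cov((w-w0).T));ax=V[:,1];s=(w-w0)@ax;t=(w-w0)@V[:,0]
    print(n,'px',st[k],'rect c',np.round(r[0],4),'sz',np.round(r[1],4),'ang',round(r[2],2),'pca',round(np.degrees(np.arctan2(ax[1],ax[0]))%180,2))
    # width profile & midline
    for s0 in np.linspace(s.min(),s.max(),12)[:-1]:
        k2=(s>=s0)&(s<s0+np.ptp(s)/11);print('  s',round(s0,3),(w[k2].mean(0)).round(4),'wid',np.ptp(t[k2]).round(4))
E
python3 -c "
from obj import *
obj('wrist4.npz',(40,55,165,105),.009,70)
obj('top0.npz',(325,228,378,250),.009,110)"
```

```text
wrist4.npz px [  46   62  106   36 1338] rect c [ 0.3955 -0.3495] sz [0.1338 0.0277] ang 80.75 pca 76.44
  s -0.058 [ 0.3848 -0.4084] wid 0.025
  s -0.046 [ 0.3875 -0.3974] wid 0.028
  s -0.034 [ 0.3901 -0.386 ] wid 0.0266
  s -0.022 [ 0.3929 -0.3739] wid 0.0096
  s -0.009 [ 0.3956 -0.3617] wid 0.0082
  s 0.003 [ 0.3984 -0.3499] wid 0.0089
  s 0.015 [ 0.4014 -0.3379] wid 0.0103
  s 0.027 [ 0.4044 -0.326 ] wid 0.012
  s 0.039 [ 0.4074 -0.3143] wid 0.0135
  s 0.051 [ 0.4102 -0.3027] wid 0.0136
  s 0.064 [ 0.4135 -0.2912] wid 0.0116
top0.npz px [333 233  37  12 165] rect c [ 0.3961 -0.3501] sz [0.1344 0.0271] ang 81.08 pca 77.32
  s -0.059 [ 0.3853 -0.4101] wid 0.0222
  s -0.046 [ 0.3883 -0.3983] wid 0.0275
  s -0.034 [ 0.391  -0.3874] wid 0.0239
  s -0.022 [ 0.3932 -0.3753] wid 0.0107
  s -0.01 [ 0.3965 -0.3627] wid 0.008
  s 0.003 [ 0.3991 -0.3505] wid 0.0116
  s 0.015 [ 0.402  -0.3384] wid 0.0124
  s 0.027 [ 0.4044 -0.3269] wid 0.0135
  s 0.039 [ 0.4074 -0.3147] wid 0.0151
  s 0.052 [ 0.4103 -0.3034] wid 0.0132
  s 0.064 [ 0.4109 -0.2915] wid 0.0107
```

```bash
python3 mv.py .3976 -.355 .1 -13.5
```

```text
t 8.45 pos [ 0.5597 -0.209   0.276 ] jaw 64.63 zaxis [ 7.e-04 -4.e-04 -1.e+00] q [-31.7  25.9  67.8   0.   86.2 -96.3] w 0.0553 F [ 0.5  0.5 -0.6]
shift units [ 2.101 -5.035  4.397] rotvec [5.0000e-04 7.0000e-04 1.3636e+00] dyaw -78.13
```

Request:
apply_moves(rows=[0.2, -0.5, 0, 0, 0, 0.12, 55, 0.5, -1.2, 0, 0, 0, 0.24, 50, 0.8, -2.0, 0, 0, 0, 0.36, 45, 1.15, -2.8, 0.2, 0, 0, 0.48, 40, 1.5, -3.6, 0.7, 0, 0, 0.6, 40, 1.8, -4.3, 1.3, 0, 0, 0.72, 40, 2.0, -4.8, 2.0, 0, 0, 0.84, 40, 2.1, -5.03, 2.6, 0, 0, 0.96, 40])

```text
time: 9.12
ee_pos: [0.3949, -0.3556, 0.1689]
tool_rot: [[-0.159, 0.987, -0.002], [0.987, 0.159, 0.002], [0.002, -0.002, -1.0]]
force: [0.7, -0.1, 0.6]
gripper_width: 0.0401
```

```bash
python3 mv.py .3976 -.355 .06 -13.5
```

```text
t 9.12 pos [ 0.3949 -0.3556  0.1689] jaw 9.14 zaxis [-0.002  0.002 -1.   ] q [-54.6  22.   89.8  -0.   68.4 -63.8] w 0.0401 F [ 0.7 -0.1  0.6]
shift units [-2.000e-03  7.300e-02  2.723e+00] rotvec [-0.0021 -0.002   0.3952] dyaw -22.64
```

Request:
apply_moves(rows=[0, 0, 0.5, 0, 0, 0.12, 40, 0, 0, 1.1, 0, 0, 0.24, 40, 0, 0, 1.7, 0, 0, 0.33, 40, 0, 0, 2.2, 0, 0, 0.38, 40, 0, 0, 2.6, 0, 0, 0.403, 40, 0, 0, 2.8, 0, 0, 0.403, 40, 0, 0, 2.8, 0, 0, 0.403, 40, 0, 0, 2.8, 0, 0, 0.403, 40])

```text
time: 9.78
ee_pos: [0.3975, -0.3546, 0.0596]
tool_rot: [[0.232, 0.973, -0.0], [0.973, -0.232, 0.001], [0.001, -0.001, -1.0]]
force: [0.0, -0.2, 1.1]
gripper_width: 0.04
```

```bash
python3 cap.py 5 wrist;python3 mv.py .3976 -.355 .004 -13.5
```

```text
t 9.83 pos [ 0.3977 -0.3549  0.0602] jaw -13.43 zaxis [ 4.e-04 -6.e-04 -1.e+00] q [-54.3  30.3  95.7   0.   54.  -40.9] w 0.0403 F [ 0.1 -0.4 -0.2]
shift units [-1.000e-03 -3.000e-03  1.406e+00] rotvec [0.0005 0.0005 0.0013] dyaw -0.07
```

View pics/wrist5.png

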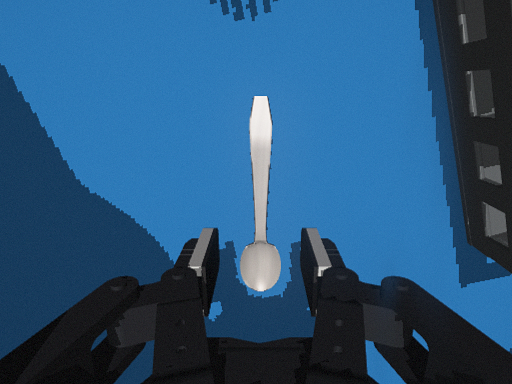

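The spoon is centred between the fingers, with its handle along column 260. I'll descend and grip.

Request:
apply_moves(rows=[0, 0, 0.3, 0, 0, 0, 30, 0, 0, 0.6, 0, 0, 0, 30, 0, 0, 0.9, 0, 0, 0, 30, 0, 0, 1.15, 0, 0, 0, 30, 0, 0, 1.3, 0, 0, 0, 30, 0, 0, 1.38, 0, 0, 0, 30, 0, 0, 1.4, 0, 0, 0, 30, 0, 0, 1.4, 0, 0, 0, 30])

```text
time: 10.5
ee_pos: [0.3977, -0.355, 0.004]
tool_rot: [[0.233, 0.973, 0.0], [0.973, -0.233, -0.0], [-0.0, 0.0, -1.0]]
force: [-0.1, -0.7, 1.2]
gripper_width: 0.0299
```

Request:
apply_moves(rows=[0, 0, 0, 0, 0, 0, 24, 0, 0, 0, 0, 0, 0, 18, 0, 0, 0, 0, 0, 0, 12, 0, 0, 0, 0, 0, 0, 6, 0, 0, 0, 0, 0, 0, 2, 0, 0, 0, 0, 0, 0, 2, 0, 0, 0, 0, 0, 0, 2, 0, 0, 0, 0, 0, 0, 2], newtons=40)

```text
time: 11.17
ee_pos: [0.3977, -0.3549, 0.004]
tool_rot: [[0.233, 0.973, 0.0], [0.973, -0.233, -0.0], [-0.0, 0.0, -1.0]]
force: [-0.4, 0.8, 5.5]
gripper_width: 0.0079
```

Request:
apply_moves(rows=[0, 0, -0.1, 0, 0, 0, 2, 0, 0, -0.3, 0, 0, 0, 2, 0, 0, -0.6, 0, 0, 0, 2, 0, 0, -1.0, 0, 0, 0, 2, 0, 0, -1.6, 0, 0, 0, 2, 0, 0, -2.1, 0, 0, 0, 2, 0, 0, -2.4, 0, 0, 0, 2, 0, 0, -2.5, 0, 0, 0, 2])

```text
time: 11.83
ee_pos: [0.3981, -0.3554, 0.1061]
tool_rot: [[0.233, 0.973, 0.002], [0.973, -0.233, -0.003], [-0.002, 0.003, -1.0]]
force: [0.1, -0.0, -0.4]
gripper_width: 0.0079
```

```bash
python3 cap.py 6 wrist;python3 mv.py .585 -.045 .1 -1.3
```

```text
t 11.88 pos [ 0.3979 -0.3552  0.1055] jaw -13.46 zaxis [ 0.0016 -0.0023 -1.    ] q [-54.3  26.5  93.7  -0.   59.7 -40.9] w 0.008 F [ 0.4 -0.   0.5]
shift units [8.631 2.742 0.128] rotvec [ 0.0019  0.0021 -0.2122] dyaw 12.16
```

View pics/wrist6.png

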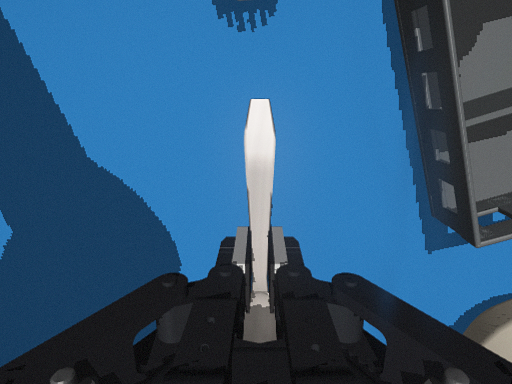

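```bash
python3 - <<'E'
from h import *
for n,dz in (('wrist5.npz',0),('wrist6.npz',0)):
    i,d,z=load(n);P=cloud(z)
    for v in (104,120,140,160,180,200,220,240,265):print(n,v,P[v,260].round(4))
E
```

```text
wrist5.npz 104 [ 0.4127 -0.2915  0.0038]
wrist5.npz 120 [ 0.4106 -0.3005  0.0066]
wrist5.npz 140 [ 0.4078 -0.3119  0.0092]
wrist5.npz 160 [ 0.4051 -0.3233  0.0119]
wrist5.npz 180 [ 0.4022 -0.3356  0.0119]
wrist5.npz 200 [ 0.3992 -0.348   0.0129]
wrist5.npz 220 [ 0.3961 -0.3613  0.0128]
wrist5.npz 240 [ 0.3925 -0.3764  0.0101]
wrist5.npz 265 [ 0.387  -0.3995  0.0019]
wrist6.npz 104 [ 0.414  -0.2896  0.1058]
wrist6.npz 120 [ 0.4124 -0.296   0.1083]
wrist6.npz 140 [ 0.4105 -0.3041  0.1106]
wrist6.npz 160 [ 0.4085 -0.3124  0.1116]
wrist6.npz 180 [ 0.4064 -0.3209  0.1129]
wrist6.npz 200 [ 0.4044 -0.3296  0.1142]
wrist6.npz 220 [ 0.4021 -0.3393  0.1136]
wrist6.npz 240 [ 0.3998 -0.3488  0.1143]
wrist6.npz 265 [ 0.3968 -0.3611  0.115 ]
```

Request:
apply_moves(rows=[0.25, -0.04, 0, 0, 0, -0.02, 2, 0.8, -0.11, 0, 0, 0, -0.05, 2, 1.55, -0.22, 0, 0, 0, -0.08, 2, 2.4, -0.34, 0, 0, 0, -0.12, 2, 3.3, -0.47, 0, 0, 0, -0.15, 2, 4.2, -0.6, 0, 0, 0, -0.18, 2, 5.0, -0.71, 0, 0, 0, -0.2, 2, 5.6, -0.6, 0, 0, 0, -0.212, 2])

```text
time: 12.55
ee_pos: [0.4246, -0.1277, 0.1026]
tool_rot: [[0.02, 1.0, -0.003], [1.0, -0.02, 0.002], [0.002, -0.003, -1.0]]
force: [-0.4, -0.9, -0.2]
gripper_width: 0.0077
```

```bash
python3 mv.py .5835 -.0453 .1 -1.3
```

```text
t 12.55 pos [ 0.4246 -0.1277  0.1026] jaw -1.14 zaxis [-0.0031  0.0021 -1.    ] q [-31.9  17.  108.6   0.   54.6 -30.8] w 0.0077 F [-0.4 -0.9 -0.2]
shift units [2.138 3.93  0.056] rotvec [-0.0031 -0.0021  0.0028] dyaw -0.16
```

Request:
apply_moves(rows=[0.35, 0.5, 0, 0, 0, 0, 2, 0.7, 1.1, 0, 0, 0, 0, 2, 1.05, 1.75, 0, 0, 0, 0, 2, 1.4, 2.4, 0, 0, 0, 0, 2, 1.7, 3.0, 0, 0, 0, 0, 2, 1.95, 3.5, 0, 0, 0, 0, 2, 2.09, 3.8, 0, 0, 0, 0, 2, 2.12, 3.9, 0, 0, 0, 0, 2])

```text
time: 13.22
ee_pos: [0.5847, -0.0484, 0.1022]
tool_rot: [[0.02, 1.0, -0.002], [1.0, -0.02, 0.001], [0.001, -0.002, -1.0]]
force: [-0.1, 0.2, -0.1]
gripper_width: 0.0079
```

```bash
python3 cap.py 7 wrist; python3 mv.py .5835 -.0453 .01 -1.3; python3 -c "
from ov import *
ov('wrist7.npz','pics/ov7.png',(60,84,460,384))"
```

```text
t 13.27 pos [ 0.5844 -0.0489  0.1023] jaw -1.2 zaxis [-1.9e-03  7.0e-04 -1.0e+00] q [-16.2  32.7  83.9   0.   63.5 -15. ] w 0.008 F [-0.7  0.  -0. ]
shift units [ 0.088 -0.019  2.307] rotvec [-0.002  -0.0007  0.0017] dyaw -0.1
```

View pics/ov7.png

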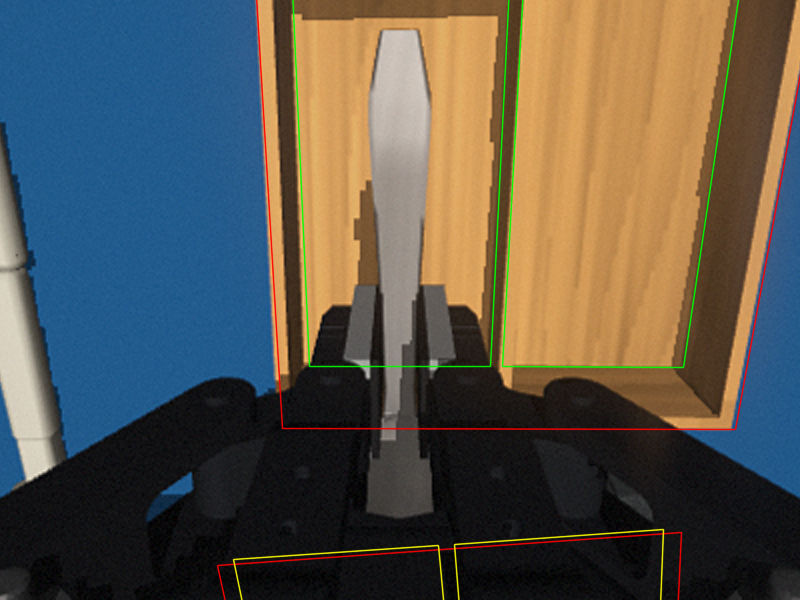

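Request:
apply_moves(rows=[0.09, 0, 0.3, 0, 0, 0, 2, 0.09, 0, 0.7, 0, 0, 0, 2, 0.09, 0, 1.1, 0, 0, 0, 2, 0.09, 0, 1.5, 0, 0, 0, 2, 0.09, 0, 1.85, 0, 0, 0, 2, 0.09, 0, 2.1, 0, 0, 0, 2, 0.09, 0, 2.2, 0, 0, 0, 2, 0.09, 0, 2.25, 0, 0, 0, 2])

```text
time: 13.93
ee_pos: [0.5837, -0.0466, 0.0131]
tool_rot: [[0.023, 1.0, -0.001], [1.0, -0.023, 0.0], [0.0, -0.001, -1.0]]
force: [0.4, -1.5, -0.0]
gripper_width: 0.008
```

```bash
python3 mv.py .5835 -.0453 .0095 -1.3
```

```text
t 13.93 pos [ 0.5837 -0.0466  0.0131] jaw -1.33 zaxis [-1.3e-03  3.0e-04 -1.0e+00] q [-16.   39.7  87.3  -0.   53.  -14.7] w 0.008 F [ 0.4 -1.5 -0. ]
shift units [ 0.033 -0.005  0.091] rotvec [-0.0013 -0.0003 -0.0005] dyaw 0.03
```

Request:
apply_moves(rows=[0, 0, 0.05, 0, 0, 0, 2, 0, 0, 0.08, 0, 0, 0, 2, 0, 0, 0.09, 0, 0, 0, 2, 0, 0, 0.09, 0, 0, 0, 2, 0, 0, 0.09, 0, 0, 0, 10, 0, 0, 0.09, 0, 0, 0, 16, 0, 0, 0.09, 0, 0, 0, 22, 0, 0, 0.09, 0, 0, 0, 22])

```text
time: 14.6
ee_pos: [0.5844, -0.0465, 0.0102]
tool_rot: [[0.023, 1.0, 0.0], [1.0, -0.023, -0.0], [-0.0, 0.0, -1.0]]
force: [-0.1, -0.0, 0.2]
gripper_width: 0.0221
```

Request:
apply_moves(rows=[0, 0, -0.2, 0, 0, 0, 24, 0, 0, -0.5, 0, 0, 0, 24, 0, 0, -1.0, 0, 0, 0, 24, 0, 0, -1.6, 0, 0, 0, 24, 0, 0, -2.2, 0, 0, 0, 24, 0, 0, -2.8, 0, 0, 0, 30, 0, 0, -3.2, 0, 0, 0, 40, 0, 0, -3.4, 0, 0, 0, 40])

```text
time: 15.27
ee_pos: [0.5853, -0.0467, 0.1499]
tool_rot: [[0.023, 1.0, 0.005], [1.0, -0.023, -0.001], [-0.001, 0.005, -1.0]]
force: [0.4, 0.3, -0.0]
gripper_width: 0.0398
```

```bash
python3 cap.py 8 wrist; python3 mv.py .42 -.117 .1 0; python3 -c "
from ov import *
ov('wrist8.npz','pics/ov8.png',(60,0,460,300))"
```

```text
t 15.32 pos [ 0.5854 -0.0468  0.1499] jaw -1.31 zaxis [ 0.0052 -0.0015 -1.    ] q [-16.   29.6  81.3   0.   68.9 -14.7] w 0.0398 F [ 0.8 -0.4  0.6]
shift units [-1.849 -4.101  1.23 ] rotvec [ 0.0052  0.0014 -0.0229] dyaw 1.31
```

View pics/ov8.png

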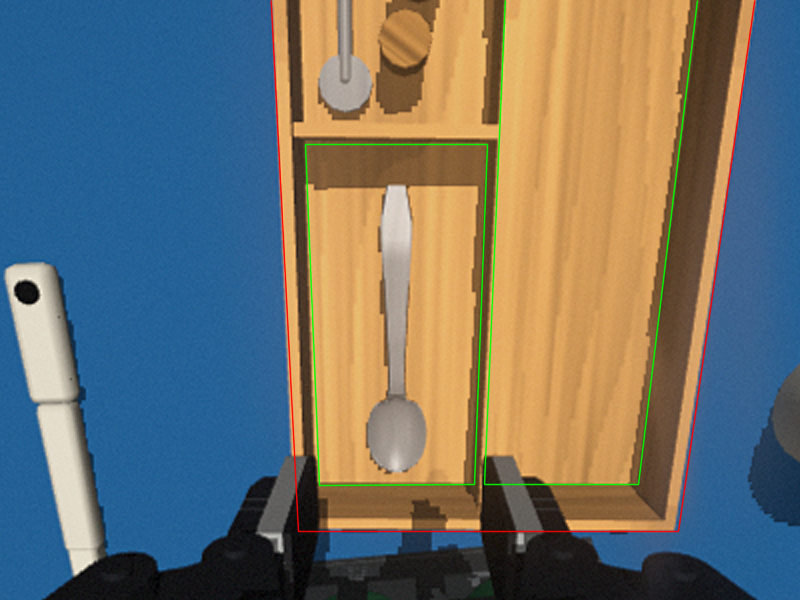

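View pics/wrist8.png

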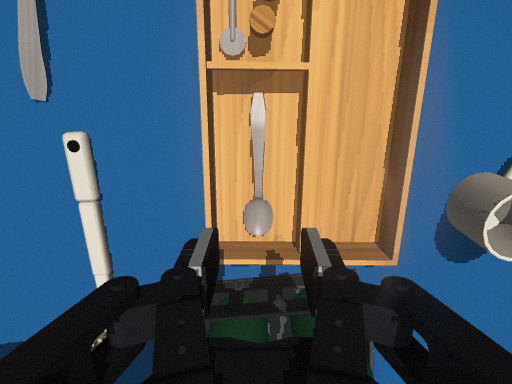

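The coffee spoon lies in the middle of the short bay, (258,93) to (258,235), clear of all the walls. The brush is next.

```bash
python3 -c "
from obj import *
obj('top0.npz',(250,218,325,242),.012,110)
obj('wrist8.npz',(55,125,110,290),.012,80)"
```

```text
top0.npz px [257 223  62  16 478] rect c [ 0.4226 -0.1176] sz [0.0549 0.2235] ang 0.56 pca 90.27
  s -0.097 [ 0.4236 -0.2175] wid 0.0476
  s -0.077 [ 0.4239 -0.1984] wid 0.055
  s -0.057 [ 0.4233 -0.1797] wid 0.0476
  s -0.037 [ 0.4244 -0.1577] wid 0.0184
  s -0.016 [ 0.4227 -0.1378] wid 0.0184
  s 0.004 [ 0.4225 -0.1177] wid 0.0184
  s 0.024 [ 0.4223 -0.0975] wid 0.0184
  s 0.045 [ 0.4221 -0.0774] wid 0.0184
  s 0.065 [ 0.4238 -0.0572] wid 0.0221
  s 0.085 [ 0.4236 -0.037 ] wid 0.0221
  s 0.106 [ 0.4229 -0.0159] wid 0.0221
wrist8.npz px [  62  131   48  159 3547] rect c [ 0.4261 -0.0854] sz [0.0237 0.1601] ang 0.58 pca 90.07
  s -0.091 [ 0.4247 -0.1577] wid 0.015
  s -0.076 [ 0.4255 -0.1431] wid 0.0186
  s -0.062 [ 0.4262 -0.1287] wid 0.0205
  s -0.047 [ 0.4265 -0.1144] wid 0.0206
  s -0.033 [ 0.4261 -0.1001] wid 0.0205
  s -0.018 [ 0.4262 -0.0854] wid 0.0205
  s -0.004 [ 0.4258 -0.0707] wid 0.0232
  s 0.011 [ 0.4259 -0.0563] wid 0.0235
  s 0.025 [ 0.4255 -0.0417] wid 0.0237
  s 0.04 [ 0.4255 -0.0272] wid 0.0237
  s 0.055 [ 0.4256 -0.0128] wid 0.0236
```

```bash
python3 mv.py .4245 -.1285 .08 0.2
```

```text
t 15.32 pos [ 0.5854 -0.0468  0.1499] jaw -1.31 zaxis [ 0.0052 -0.0015 -1.    ] q [-16.   29.6  81.3   0.   68.9 -14.7] w 0.0398 F [ 0.8 -0.4  0.6]
shift units [-2.133 -3.984  1.731] rotvec [ 0.0052  0.0014 -0.0264] dyaw 1.51
```

Request:
apply_moves(rows=[-0.25, -0.45, 0, 0, 0, 0, 45, -0.6, -1.1, 0, 0, 0, 0, 45, -1.0, -1.85, 0.1, 0, 0, -0.01, 45, -1.4, -2.6, 0.4, 0, 0, -0.02, 45, -1.75, -3.25, 0.8, 0, 0, -0.026, 45, -2.0, -3.7, 1.2, 0, 0, -0.026, 45, -2.13, -3.95, 1.55, 0, 0, -0.026, 45, -2.13, -3.98, 1.75, 0, 0, -0.026, 45])

```text
time: 15.98
ee_pos: [0.4211, -0.1282, 0.0746]
tool_rot: [[-0.001, 1.0, -0.003], [1.0, 0.001, 0.001], [0.001, -0.003, -1.0]]
force: [-0.4, 0.1, -0.8]
gripper_width: 0.0446
```

```bash
python3 cap.py 9 wrist;  python3 mv.py .4245 -.1285 .003 0.2
```

```text
t 16.03 pos [ 0.4216 -0.1277  0.074 ] jaw 0.08 zaxis [-0.0033  0.0021 -1.    ] q [-32.2  19.5 110.5   0.   50.2 -32.2] w 0.045 F [-0.6  0.6 -2.1]
shift units [-0.025  0.078  1.774] rotvec [-0.0033 -0.0021 -0.0021] dyaw 0.12
```

View pics/wrist9.png

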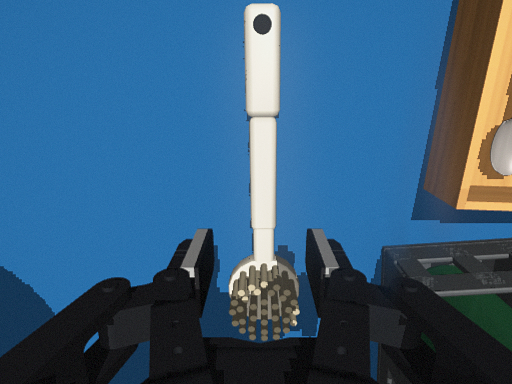

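Request:
apply_moves(rows=[-0.02, 0.04, 0.3, 0, 0, 0, 40, -0.02, 0.04, 0.7, 0, 0, 0, 40, -0.02, 0.04, 1.1, 0, 0, 0, 40, -0.02, 0.04, 1.4, 0, 0, 0, 40, -0.02, 0.04, 1.6, 0, 0, 0, 40, -0.02, 0.04, 1.7, 0, 0, 0, 40, -0.02, 0.04, 1.74, 0, 0, 0, 40, -0.02, 0.04, 1.76, 0, 0, 0, 40])

```text
time: 16.7
ee_pos: [0.4253, -0.1288, 0.0059]
tool_rot: [[-0.003, 1.0, 0.0], [1.0, 0.003, -0.0], [-0.0, 0.0, -1.0]]
force: [0.8, 0.4, -0.1]
gripper_width: 0.0402
```

Request:
apply_moves(rows=[0, 0, 0, 0, 0, 0, 34, 0, 0, 0, 0, 0, 0, 28, 0, 0, 0, 0, 0, 0, 22, 0, 0, 0, 0, 0, 0, 16, 0, 0, 0, 0, 0, 0, 12, 0, 0, 0, 0, 0, 0, 12, 0, 0, 0, 0, 0, 0, 12, 0, 0, 0, 0, 0, 0, 12], newtons=40)

```text
time: 17.37
ee_pos: [0.4251, -0.129, 0.0063]
tool_rot: [[-0.003, 1.0, 0.001], [1.0, 0.003, -0.0], [-0.0, 0.001, -1.0]]
force: [-0.9, 0.5, 5.9]
gripper_width: 0.0165
```

Request:
apply_moves(rows=[0, 0, -0.1, 0, 0, 0, 12, 0, 0, -0.3, 0, 0, 0, 12, 0, 0, -0.6, 0, 0, 0, 12, 0, 0, -1.0, 0, 0, 0, 12, 0, 0, -1.6, 0, 0, 0, 12, 0, 0, -2.1, 0, 0, 0, 12, 0, 0, -2.4, 0, 0, 0, 12, 0, 0, -2.5, 0, 0, 0, 12])

```text
time: 18.03
ee_pos: [0.4256, -0.1293, 0.1081]
tool_rot: [[-0.003, 1.0, 0.003], [1.0, 0.003, -0.002], [-0.002, 0.003, -1.0]]
force: [-0.4, -0.8, -1.1]
gripper_width: 0.0165
```

```bash
python3 cap.py 10 wrist;  python3 mv.py .5605 .278 .1 -3.93
python3 - <<'E'
from h import *
for n,dz in (('wrist9.npz',0),('wrist10.npz',0)):
    i,d,z=load(n);P=cloud(z)
    for v in (40,60,100,140,180,210):print(n,v,P[v,262].round(4))
E
```

```text
t 18.08 pos [ 0.4255 -0.1292  0.1076] jaw 0.18 zaxis [ 0.0028 -0.0017 -1.    ] q [-32.1  16.5 108.4   0.   54.9 -32.2] w 0.0161 F [ 0.4 -0.1 -0.8]
shift units [10.169  3.407  0.181] rotvec [0.0028 0.0016 0.0717] dyaw -4.11
wrist9.npz 40 [ 0.4224 -0.0268  0.0115]
wrist9.npz 60 [ 0.4224 -0.0379  0.0114]
wrist9.npz 100 [ 0.4225 -0.0611  0.0122]
wrist9.npz 140 [ 0.4226 -0.0859  0.0129]
wrist9.npz 180 [ 0.4227 -0.1131  0.0114]
wrist9.npz 210 [ 0.4228 -0.1342  0.0123]
wrist10.npz 40 [ 0.4264 -0.0368  0.1141]
wrist10.npz 60 [ 0.4264 -0.0441  0.1132]
wrist10.npz 100 [ 0.4265 -0.0596  0.1136]
wrist10.npz 140 [ 0.4266 -0.0764  0.1129]
wrist10.npz 180 [ 0.4267 -0.0941  0.1138]
wrist10.npz 210 [ 0.4268 -0.1085  0.1136]
```

View pics/wrist10.png

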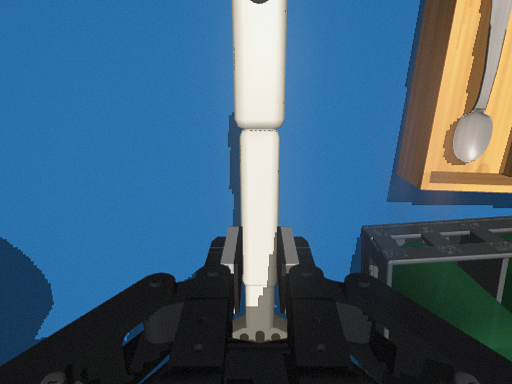

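Request:
apply_moves(rows=[0.15, 0.05, 0, 0, 0, 0.01, 12, 0.5, 0.17, 0, 0, 0, 0.02, 12, 1.05, 0.35, 0, 0, 0, 0.03, 12, 1.75, 0.58, 0, 0, 0, 0.04, 12, 2.55, 0.85, 0, 0, 0, 0.05, 12, 3.4, 1.13, 0, 0, 0, 0.06, 12, 4.25, 1.41, 0, 0, 0, 0.07, 12, 5.1, 1.69, 0, 0, 0, 0.072, 12])

```text
time: 18.75
ee_pos: [0.4914, 0.0776, 0.1045]
tool_rot: [[0.07, 0.998, -0.002], [0.998, -0.07, 0.0], [0.0, -0.002, -1.0]]
force: [1.4, -0.7, -1.3]
gripper_width: 0.0165
```

```bash
python3 mv.py .5592 .2775 .1 -3.93
```

```text
t 18.75 pos [0.4914 0.0776 0.1045] jaw -4.02 zaxis [-2.2e-03  2.0e-04 -1.0e+00] q [-4.5 22.8 99.7  0.  57.7 -0.5] w 0.0165 F [ 1.4 -0.7 -1.3]
shift units [5.104 1.341 0.111] rotvec [-0.0022 -0.0001 -0.0015] dyaw 0.09
```

Request:
apply_moves(rows=[0.8, 0.21, 0, 0, 0, 0, 12, 1.6, 0.42, 0, 0, 0, 0, 12, 2.4, 0.63, 0, 0, 0, 0, 12, 3.15, 0.83, 0, 0, 0, 0, 12, 3.85, 1.01, 0, 0, 0, 0, 12, 4.45, 1.17, 0, 0, 0, 0, 12, 4.9, 1.29, 0, 0, 0, 0, 12, 5.06, 1.33, 0, 0, 0, 0, 12])

```text
time: 19.42
ee_pos: [0.5583, 0.2762, 0.1039]
tool_rot: [[0.067, 0.998, -0.002], [0.998, -0.067, -0.0], [-0.0, -0.002, -1.0]]
force: [0.2, 0.0, -0.7]
gripper_width: 0.0165
```

```bash
python3 cap.py 11 wrist;  python3 mv.py .5592 .2775 .0095 -3.93;python3 -c "
from ov import *
ov('wrist11.npz','pics/ov11.png',(60,84,460,384))"
```

```text
t 19.47 pos [0.5583 0.2758 0.1041] jaw -3.86 zaxis [-2.e-03 -2.e-04 -1.e+00] q [15.5 36.8 76.6  0.  66.7 19.4] w 0.0164 F [-0.9  0.6 -0.9]
shift units [0.045 0.024 2.364] rotvec [-0.002   0.0003  0.0012] dyaw -0.07
```

View pics/ov11.png

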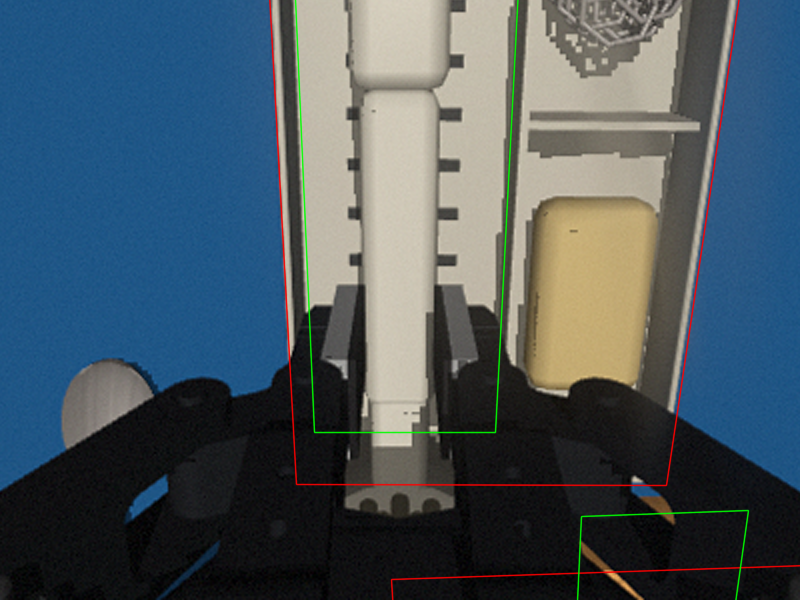

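View pics/wrist11.png

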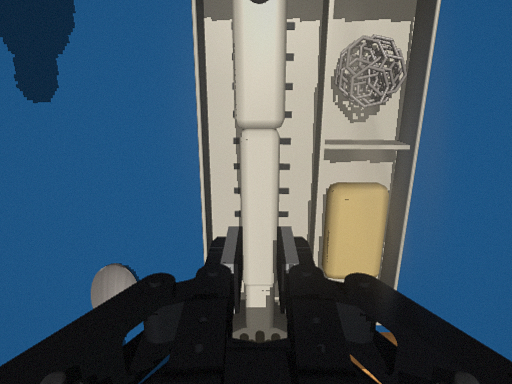

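```bash
python3 -c "
from ov import *
ov('wrist11.npz','pics/ov11b.png',(160,0,460,100))"
```

```text
(no output)
```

View pics/ov11b.png

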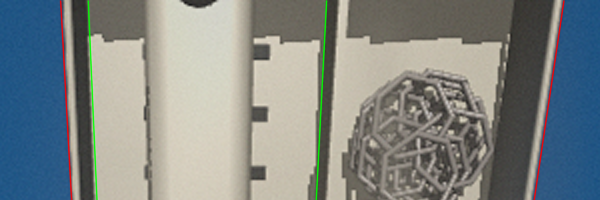

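Request:
apply_moves(rows=[0.04, 0.02, 0.3, 0, 0, 0, 12, 0.04, 0.02, 0.7, 0, 0, 0, 12, 0.04, 0.02, 1.1, 0, 0, 0, 12, 0.04, 0.02, 1.5, 0, 0, 0, 12, 0.04, 0.02, 1.85, 0, 0, 0, 12, 0.04, 0.02, 2.1, 0, 0, 0, 12, 0.04, 0.02, 2.22, 0, 0, 0, 12, 0.04, 0.02, 2.27, 0, 0, 0, 12])

```text
time: 20.13
ee_pos: [0.5593, 0.2745, 0.0138]
tool_rot: [[0.07, 0.998, -0.002], [0.998, -0.07, -0.001], [-0.001, -0.002, -1.0]]
force: [-0.1, 0.3, -1.4]
gripper_width: 0.0162
```

```bash
python3 mv.py .5592 .2775 .0097 -3.93
```

```text
t 20.13 pos [0.5593 0.2745 0.0138] jaw -4.0 zaxis [-1.6e-03 -5.0e-04 -1.0e+00] q [15.4 43.4 79.9 -0.  56.8 19.4] w 0.0162 F [-0.1  0.3 -1.4]
shift units [ 0.076 -0.008  0.103] rotvec [-0.0016  0.0006 -0.0012] dyaw 0.07
```

Request:
apply_moves(rows=[0.05, 0, 0.05, 0, 0, 0, 12, 0.05, 0, 0.08, 0, 0, 0, 12, 0.05, 0, 0.1, 0, 0, 0, 12, 0.05, 0, 0.1, 0, 0, 0, 12, 0.05, 0, 0.1, 0, 0, 0, 20, 0.05, 0, 0.1, 0, 0, 0, 26, 0.05, 0, 0.1, 0, 0, 0, 30, 0.05, 0, 0.1, 0, 0, 0, 30])

```text
time: 20.8
ee_pos: [0.56, 0.2772, 0.0111]
tool_rot: [[0.069, 0.998, 0.0], [0.998, -0.069, 0.0], [0.0, 0.0, -1.0]]
force: [-0.0, -1.1, 0.0]
gripper_width: 0.0302
```

Request:
apply_moves(rows=[0, 0, -0.2, 0, 0, 0, 30, 0, 0, -0.5, 0, 0, 0, 30, 0, 0, -1.0, 0, 0, 0, 30, 0, 0, -1.6, 0, 0, 0, 30, 0, 0, -2.2, 0, 0, 0, 30, 0, 0, -2.8, 0, 0, 0, 30, 0, 0, -3.2, 0, 0, 0, 40, 0, 0, -3.4, 0, 0, 0, 40])

```text
time: 21.47
ee_pos: [0.5608, 0.2775, 0.1509]
tool_rot: [[0.069, 0.998, 0.005], [0.998, -0.069, 0.001], [0.002, 0.005, -1.0]]
force: [0.8, 0.4, 0.4]
gripper_width: 0.0401
```

```bash
python3 cap.py 12 wrist; python3 mv.py .42 .117 .1 -10; python3 -c "
from ov import *
ov('wrist12.npz','pics/ov12.png',(60,0,460,300))"
```

```text
t 21.52 pos [0.561  0.2775 0.151 ] jaw -3.95 zaxis [ 0.0054  0.0015 -1.    ] q [15.6 34.2 73.5 -0.  72.  19.6] w 0.0401 F [-0.2  1.4  2. ]
shift units [-4.248 -3.246  1.249] rotvec [ 0.0051 -0.0021  0.1056] dyaw -6.05
```

View pics/ov12.png

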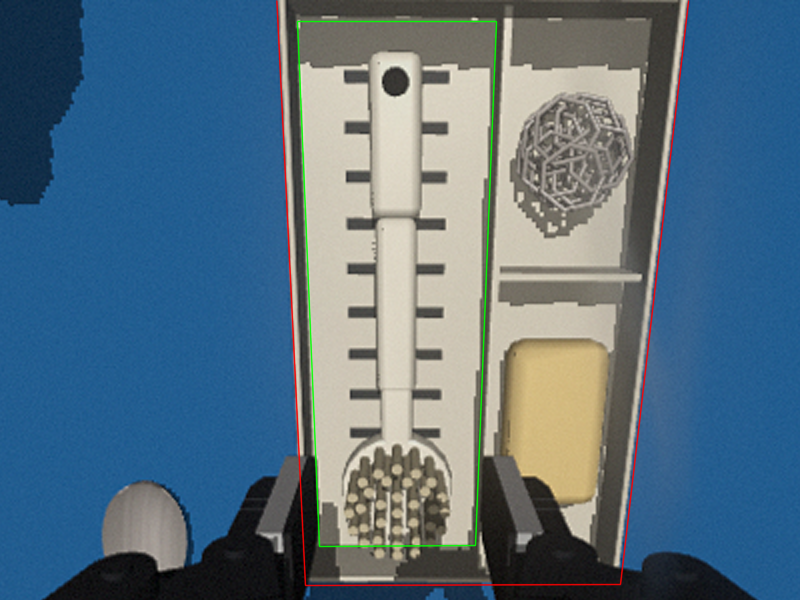

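The brush lies in the slot bay, handle end at (395,52), head at (398,500) in the crop, with clearance on all sides. The tablespoon is last.

```bash
python3 -c "
from obj import *
obj('top0.npz',(190,215,256,246),.012,110)
obj('wrist1.npz',(0,215,160,275),.012,70)"; python3 mv.py .42 .117 .16 -10
```

```text
top0.npz px [197 223  54  18 341] rect c [0.4184 0.1169] sz [0.1998 0.0415] ang 82.29 pca 78.56
  s -0.116 [0.3957 0.0288] wid 0.0194
  s -0.097 [0.3996 0.0458] wid 0.0201
  s -0.079 [0.4032 0.0638] wid 0.0194
  s -0.061 [0.4074 0.0823] wid 0.0166
  s -0.043 [0.41   0.0997] wid 0.0123
  s -0.024 [0.4138 0.117 ] wid 0.0123
  s -0.006 [0.4171 0.1355] wid 0.0115
  s 0.012 [0.4222 0.155 ] wid 0.0266
  s 0.03 [0.4252 0.1714] wid 0.0409
  s 0.049 [0.4281 0.189 ] wid 0.0409
  s 0.067 [0.432  0.2061] wid 0.0345
wrist1.npz px [   0  222  155   51 2639] rect c [0.413  0.1251] sz [0.1919 0.0417] ang 76.88 pca 78.53
  s -0.115 [0.396 0.041] wid 0.0195
  s -0.098 [0.4001 0.0562] wid 0.0198
  s -0.08 [0.4044 0.0731] wid 0.0173
  s -0.063 [0.4084 0.0902] wid 0.0147
  s -0.045 [0.4123 0.1071] wid 0.0125
  s -0.028 [0.416  0.1243] wid 0.0102
  s -0.01 [0.4193 0.1416] wid 0.0095
  s 0.007 [0.4221 0.1611] wid 0.0316
  s 0.025 [0.4249 0.1764] wid 0.0415
  s 0.042 [0.4282 0.193 ] wid 0.0417
  s 0.06 [0.4311 0.2087] wid 0.036
t 21.52 pos [0.561  0.2775 0.151 ] jaw -3.95 zaxis [ 0.0054  0.0015 -1.    ] q [15.6 34.2 73.5 -0.  72.  19.6] w 0.0401 F [-0.2  1.4  2. ]
shift units [-4.245 -3.238 -0.251] rotvec [ 0.0051 -0.0021  0.1056] dyaw -6.05
```

```bash
python3 mv.py .4156 .126 .075 -11.6
```

```text
t 21.52 pos [0.561  0.2775 0.151 ] jaw -3.95 zaxis [ 0.0054  0.0015 -1.    ] q [15.6 34.2 73.5 -0.  72.  19.6] w 0.0401 F [-0.2  1.4  2. ]
shift units [-4.032 -3.374  1.874] rotvec [ 0.0051 -0.0022  0.1335] dyaw -7.65
```

Request:
apply_moves(rows=[-0.4, -0.34, 0, 0, 0, 0.02, 40, -0.95, -0.8, 0, 0, 0, 0.05, 40, -1.6, -1.34, 0.2, 0, 0, 0.08, 40, -2.3, -1.93, 0.6, 0, 0, 0.11, 40, -3.0, -2.5, 1.0, 0, 0, 0.134, 40, -3.55, -2.97, 1.4, 0, 0, 0.134, 40, -3.92, -3.28, 1.7, 0, 0, 0.134, 40, -4.03, -3.37, 1.87, 0, 0, 0.134, 40])

```text
time: 22.18
ee_pos: [0.4116, 0.1243, 0.0707]
tool_rot: [[0.203, 0.979, -0.004], [0.979, -0.203, -0.0], [-0.001, -0.004, -1.0]]
force: [-0.9, 0.2, -0.3]
gripper_width: 0.0399
```

```bash
python3 cap.py 13 wrist;  python3 mv.py .4156 .126 .004 -11.6
```

```text
t 22.23 pos [0.4121 0.1245 0.0703] jaw -11.72 zaxis [-4.1e-03 -2.0e-04 -1.0e+00] q [  1.1  18.9 112.3  -0.   49.1  12.9] w 0.0399 F [-0.8 -0.5 -1.3]
shift units [0.055 0.086 1.656] rotvec [-0.004   0.001  -0.0021] dyaw 0.12
```

View pics/wrist13.png

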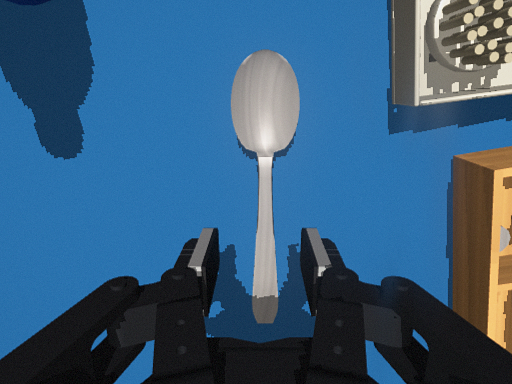

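The handle runs along column 265, about 2 mm right of the jaw centre, and I'll correct for that.

Request:
apply_moves(rows=[0.03, 0.06, 0.3, 0, 0, 0, 36, 0.03, 0.06, 0.7, 0, 0, 0, 36, 0.03, 0.06, 1.05, 0, 0, 0, 36, 0.03, 0.06, 1.35, 0, 0, 0, 36, 0.03, 0.06, 1.52, 0, 0, 0, 36, 0.03, 0.06, 1.62, 0, 0, 0, 36, 0.03, 0.06, 1.68, 0, 0, 0, 36, 0.03, 0.06, 1.7, 0, 0, 0, 36])

```text
time: 22.9
ee_pos: [0.4173, 0.1265, 0.0042]
tool_rot: [[0.201, 0.98, 0.0], [0.98, -0.201, 0.0], [0.0, 0.0, -1.0]]
force: [-0.1, 0.1, -0.7]
gripper_width: 0.036
```

Request:
apply_moves(rows=[0, 0, 0, 0, 0, 0, 30, 0, 0, 0, 0, 0, 0, 24, 0, 0, 0, 0, 0, 0, 18, 0, 0, 0, 0, 0, 0, 12, 0, 0, 0, 0, 0, 0, 6, 0, 0, 0, 0, 0, 0, 2, 0, 0, 0, 0, 0, 0, 2, 0, 0, 0, 0, 0, 0, 2], newtons=50)

```text
time: 23.57
ee_pos: [0.4171, 0.1263, 0.0044]
tool_rot: [[0.201, 0.98, 0.0], [0.98, -0.201, -0.0], [0.0, 0.0, -1.0]]
force: [-1.0, 0.0, 6.0]
gripper_width: 0.0079
```

Request:
apply_moves(rows=[0, 0, -0.1, 0, 0, 0, 2, 0, 0, -0.3, 0, 0, 0, 2, 0, 0, -0.6, 0, 0, 0, 2, 0, 0, -1.0, 0, 0, 0, 2, 0, 0, -1.6, 0, 0, 0, 2, 0, 0, -2.1, 0, 0, 0, 2, 0, 0, -2.4, 0, 0, 0, 2, 0, 0, -2.5, 0, 0, 0, 2])

```text
time: 24.23
ee_pos: [0.4177, 0.1264, 0.1063]
tool_rot: [[0.202, 0.979, 0.004], [0.979, -0.202, 0.0], [0.001, 0.004, -1.0]]
force: [0.0, 0.1, -0.6]
gripper_width: 0.0085
```

```bash
python3 cap.py 14 wrist;  python3 mv.py .665 .005 .1 -1.3
python3 - <<'E'
from h import *
for n,c in (('wrist13.npz',265),('wrist14.npz',262)):
    i,d,z=load(n);P=cloud(z)
    for v in (60,100,140,170,200,230,250,):print(n,v,P[v,c].round(4))
E
```

```text
t 24.28 pos [0.4176 0.1264 0.1058] jaw -11.63 zaxis [ 3.e-03  1.e-04 -1.e+00] q [  1.4  15.7 109.8   0.   54.3  13. ] w 0.0079 F [-0.1  0.6 -0. ]
shift units [-1.724  6.67   0.164] rotvec [ 0.003  -0.0004 -0.1803] dyaw 10.33
wrist13.npz 60 [0.4328 0.2119 0.0082]
wrist13.npz 100 [0.4282 0.1889 0.0022]
wrist13.npz 140 [0.4232 0.1645 0.0065]
wrist13.npz 170 [0.4196 0.147  0.0149]
wrist13.npz 200 [0.4157 0.1275 0.0165]
wrist13.npz 230 [0.4112 0.1055 0.0141]
wrist13.npz 250 [0.4083 0.0913 0.0154]
wrist14.npz 60 [0.4358 0.2097 0.1097]
wrist14.npz 100 [0.4327 0.1941 0.1057]
wrist14.npz 140 [0.4292 0.1771 0.1057]
wrist14.npz 170 [0.4266 0.1643 0.1093]
wrist14.npz 200 [0.4242 0.1528 0.1163]
wrist14.npz 230 [0.4214 0.1392 0.1175]
wrist14.npz 250 [0.4194 0.1296 0.1178]
```

View pics/wrist14.png

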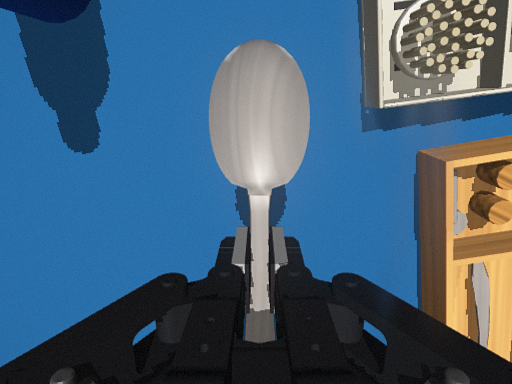

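Request:
apply_moves(rows=[-0.04, 0.15, 0, 0, 0, -0.02, 2, -0.12, 0.5, 0, 0, 0, -0.05, 2, -0.27, 1.1, 0, 0, 0, -0.08, 2, -0.46, 1.85, 0, 0, 0, -0.11, 2, -0.67, 2.65, 0, 0, 0, -0.14, 2, -0.87, 3.45, 0, 0, 0, -0.16, 2, -1.06, 4.25, 0, 0, 0, -0.175, 2, -1.23, 4.95, 0, 0, 0, -0.18, 2])

```text
time: 24.95
ee_pos: [0.602, 0.0371, 0.1028]
tool_rot: [[0.023, 1.0, -0.002], [1.0, -0.023, 0.0], [0.0, -0.002, -1.0]]
force: [0.5, -0.2, -0.1]
gripper_width: 0.0081
```

```bash
python3 mv.py .6667 .0066 .1 -1.3
```

```text
t 24.95 pos [0.602  0.0371 0.1028] jaw -1.3 zaxis [-1.6e-03  1.0e-04 -1.0e+00] q [-7.6 34.6 80.6 -0.  64.9 -6.3] w 0.0081 F [ 0.5 -0.2 -0.1]
shift units [-0.727  1.635  0.068] rotvec [-0.0016 -0.0001 -0.    ] dyaw 0.0
```

Request:
apply_moves(rows=[-0.25, 0.55, 0, 0, 0, 0, 2, -0.45, 1.0, 0, 0, 0, 0, 2, -0.6, 1.35, 0, 0, 0, 0, 2, -0.7, 1.55, 0, 0, 0, 0, 2, -0.73, 1.62, 0, 0, 0, 0, 2, -0.73, 1.62, 0, 0, 0, 0, 2, -0.73, 1.62, 0, 0, 0, 0, 2, -0.73, 1.62, 0, 0, 0, 0, 2])

```text
time: 25.62
ee_pos: [0.6644, 0.008, 0.1038]
tool_rot: [[0.023, 1.0, -0.001], [1.0, -0.023, 0.0], [0.0, -0.001, -1.0]]
force: [0.4, -0.5, -0.8]
gripper_width: 0.0083
```

```bash
python3 cap.py 15 wrist;  python3 mv.py .6667 .0066 .0095 -1.3;python3 -c "
from ov import *
ov('wrist15.npz','pics/ov15.png',(60,0,460,300))"
```

```text
t 25.67 pos [0.6646 0.008  0.1041] jaw -1.3 zaxis [-4.e-04  1.e-04 -1.e+00] q [-9.4 41.8 67.6  0.  70.6 -8.1] w 0.0079 F [-0.3  0.1 -0.8]
shift units [-0.033  0.055  2.364] rotvec [-0.0004 -0.0001  0.0001] dyaw -0.0
```

View pics/ov15.png

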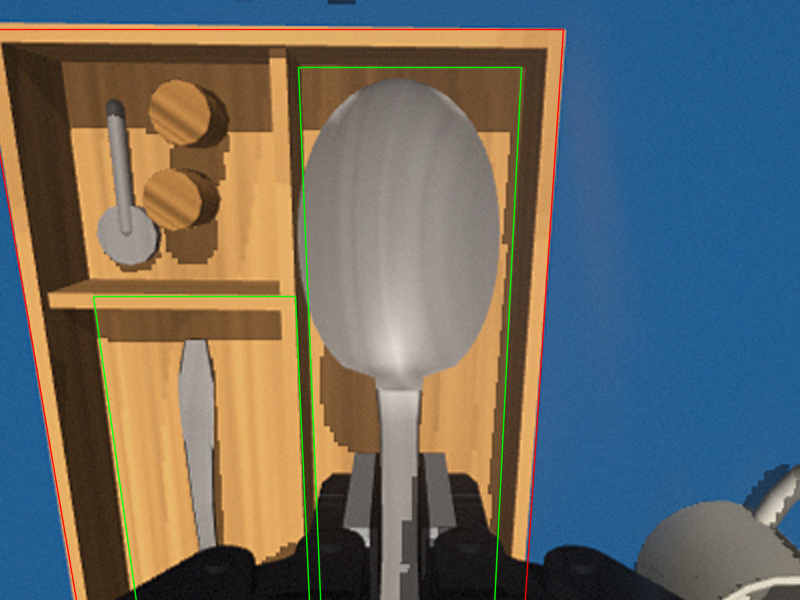

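Request:
apply_moves(rows=[-0.02, 0.04, 0.3, 0, 0, 0, 2, -0.02, 0.04, 0.7, 0, 0, 0, 2, -0.02, 0.04, 1.1, 0, 0, 0, 2, -0.02, 0.04, 1.5, 0, 0, 0, 2, -0.02, 0.04, 1.85, 0, 0, 0, 2, -0.02, 0.04, 2.1, 0, 0, 0, 2, -0.02, 0.04, 2.25, 0, 0, 0, 2, -0.02, 0.04, 2.3, 0, 0, 0, 2])

```text
time: 26.33
ee_pos: [0.6662, 0.0068, 0.0109]
tool_rot: [[0.023, 1.0, -0.001], [1.0, -0.023, 0.0], [0.0, -0.001, -1.0]]
force: [0.7, 0.0, -0.3]
gripper_width: 0.0079
```

```bash
python3 mv.py .6667 .0066 .0095 -1.3
```

```text
t 26.33 pos [0.6662 0.0068 0.0109] jaw -1.32 zaxis [-1.3e-03  2.0e-04 -1.0e+00] q [-9.5 48.3 70.7 -0.  61.  -8.2] w 0.0079 F [ 0.7  0.  -0.3]
shift units [-0.004  0.012  0.036] rotvec [-0.0013 -0.0002 -0.0003] dyaw 0.02
```

Request:
apply_moves(rows=[0, 0, 0.02, 0, 0, 0, 2, 0, 0, 0.03, 0, 0, 0, 2, 0, 0, 0.03, 0, 0, 0, 2, 0, 0, 0.03, 0, 0, 0, 2, 0, 0, 0.03, 0, 0, 0, 10, 0, 0, 0.03, 0, 0, 0, 16, 0, 0, 0.03, 0, 0, 0, 22, 0, 0, 0.03, 0, 0, 0, 22])

```text
time: 27.0
ee_pos: [0.6667, 0.0067, 0.0111]
tool_rot: [[0.023, 1.0, 0.0], [1.0, -0.023, -0.0], [-0.0, 0.0, -1.0]]
force: [-0.0, -0.5, -0.1]
gripper_width: 0.0221
```

Request:
apply_moves(rows=[0, 0, -0.2, 0, 0, 0, 24, 0, 0, -0.5, 0, 0, 0, 24, 0, 0, -1.0, 0, 0, 0, 24, 0, 0, -1.6, 0, 0, 0, 24, 0, 0, -2.2, 0, 0, 0, 24, 0, 0, -2.8, 0, 0, 0, 30, 0, 0, -3.6, 0, 0, 0, 40, 0, 0, -4.2, 0, 0, 0, 40])

```text
time: 27.67
ee_pos: [0.6669, 0.0067, 0.183]
tool_rot: [[0.023, 1.0, 0.003], [1.0, -0.023, -0.001], [-0.0, 0.003, -1.0]]
force: [-0.3, -0.6, 0.2]
gripper_width: 0.0401
```

```bash
python3 cap.py 16 wrist;  python3 mv.py .45 -.05 .3 -1.3;python3 -c "
from ov import *
ov('wrist16.npz','pics/ov16.png',(60,0,460,300))"
```

```text
t 27.72 pos [0.6685 0.0065 0.1881] jaw -1.31 zaxis [ 0.0109 -0.0019 -0.9999] q [-9.5 37.9 61.6 -0.  79.9 -8.2] w 0.0399 F [0.8 0.5 4.7]
shift units [-1.54  -5.398 -2.856] rotvec [ 0.011   0.0016 -0.0002] dyaw 0.01
```

View pics/ov16.png

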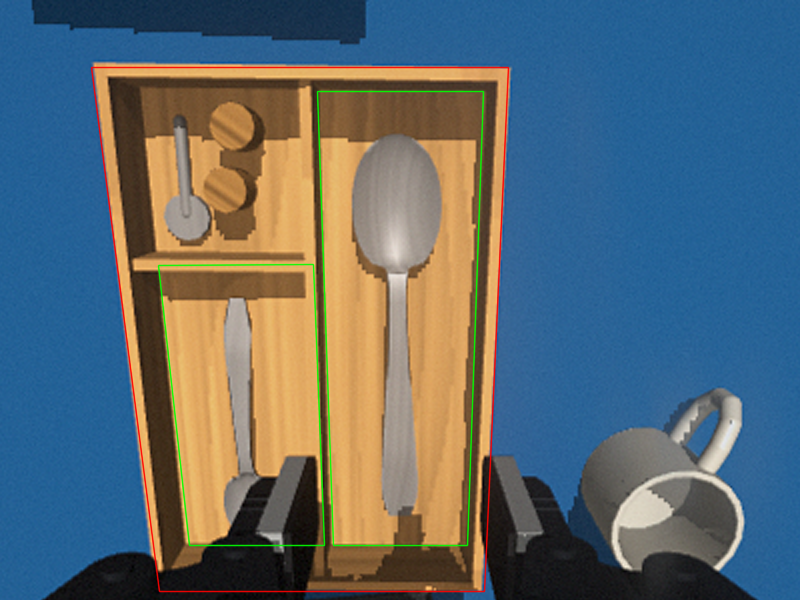

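Both spoons lie in their bays. I'll move the arm back and up to clear the cameras, then do a final check.

Request:
apply_moves(rows=[0, -0.3, -0.3, 0, 0, 0, 40, 0, -1, -0.7, 0, 0, 0, 40, 0.2, -1.8, -1.1, 0, 0, 0, 40, 0.6, -2.6, -1.5, 0, 0, 0, 40, 1, -3.4, -1.9, 0, 0, 0, 40, 1.4, -4.2, -2.3, 0, 0, 0, 40, 1.8, -5, -2.5, 0, 0, 0, 40, 2.2, -5.8, -2.6, 0, 0, 0, 40])

```text
time: 28.38
ee_pos: [0.4352, 0.1006, 0.2851]
tool_rot: [[0.023, 1.0, 0.004], [1.0, -0.023, -0.0], [0.0, 0.004, -1.0]]
force: [-0.4, 0.5, 0.7]
gripper_width: 0.04
```

Request:
apply_moves(rows=[0.4, -0.5, 0, 0, 0, 0, 40, 0.8, -0.9, 0, 0, 0, 0, 40, 1.2, -1.2, 0, 0, 0, 0, 40, 1.5, -1.4, 0, 0, 0, 0, 40, 1.7, -1.4, 0, 0, 0, 0, 40, 1.8, -1.4, 0, 0, 0, 0, 40, 1.8, -1.4, 0, 0, 0, 0, 40, 1.8, -1.4, 0, 0, 0, 0, 40])

```text
time: 29.05
ee_pos: [0.3828, 0.173, 0.2829]
tool_rot: [[0.023, 1.0, 0.0], [1.0, -0.023, -0.0], [-0.0, 0.0, -1.0]]
force: [-0.3, -0.0, 1.0]
gripper_width: 0.04
```

```bash
python3 cap.py 17 top scene; python3 mv.py .45 -.05 .3 -1.3;python3 -c "
from ov import *
i,d,z=load('top17.npz');cv2.imwrite('pics/t17.png',cv2.resize(i[100:290,70:440],None,fx=2.1,fy=2.1,interpolation=cv2.INTER_CUBIC))
i,d,z=load('scene17.npz');cv2.imwrite('pics/s17.png',cv2.resize(i[60:384,60:360],None,fx=1.8,fy=1.8,interpolation=cv2.INTER_CUBIC))
P=cloud(z);print(P[:2,:2,0].size)
"
```

```text
t 29.15 pos [0.3828 0.1728 0.2828] jaw -1.36 zaxis [-2.e-04 -2.e-04 -1.e+00] q [ 8.2  2.3 96.9 -0.  80.9  9.6] w 0.0401 F [-0.5 -0.7 -0.2]
shift units [-5.528  1.812 -0.429] rotvec [-0.0002  0.0002 -0.0011] dyaw 0.06
4
```

View pics/t17.png

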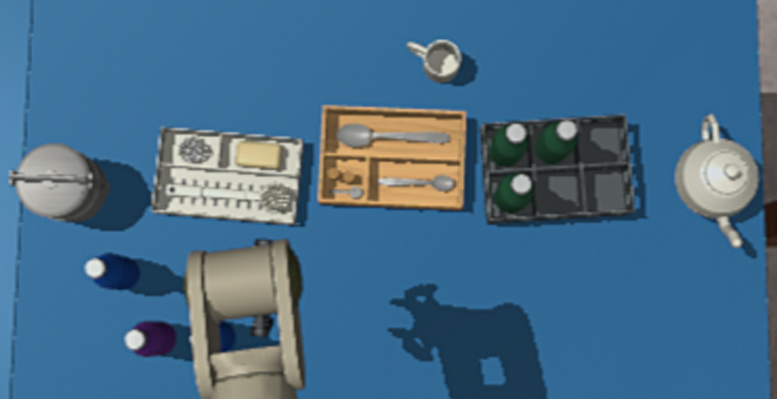

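View pics/s17.png

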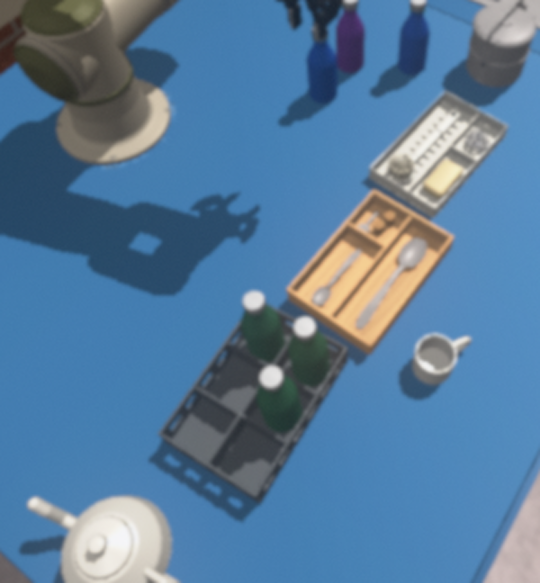

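Both views show all four items in place. One numeric check before I hand in.

```bash
python3 - <<'E'
from ov import *
i,d,z=load('top17.npz');P=cloud(z);a,b,za=load('top0.npz');P0=cloud(za)
def loc(p,T):
    t=np.radians(T[2]);R=np.array([[np.cos(t),-np.sin(t)],[np.sin(t),np.cos(t)]]);return (np.array(p)[:2]-T[:2])@R
print('caps z',[ (np.median(P[v-2:v+3,u-2:u+3,2])+.006).round(4) for u,v in((315,163),(339,161),(318,190))])
c=P[187:193,315:321].reshape(-1,3).mean(0);print('bottle in crate',loc(c,CR))
for n,roi in(('pot',(388,150,436,222)),('tin',(70,165,126,210)),('cup',(260,115,295,142))):
    x,y,X,Y=roi;f=np.abs(i[y:Y,x:X].astype(int)-a[y:Y,x:X]).max(2);print(n,'changed px',(f>60).sum(),'of',f.size)
# heights in wrist images
i,d,z=load('wrist16.npz');P=cloud(z)
for px in((259,80),(259,100),(259,140),(259,180),(259,220),(259,250)):print('tbsp',loc(P[px[1],px[0]],TRAY).round(3),P[px[1],px[0],2].round(4))
i,d,z=load('wrist12.npz');P=cloud(z)
for px in((258,60),(258,100),(258,140),(258,180),(258,210)):print('brush',loc(P[px[1],px[0]],TIDY).round(3),P[px[1],px[0],2].round(4))
i,d,z=load('wrist8.npz');P=cloud(z)
for px in((258,95),(258,120),(258,150),(258,180),(258,216)):print('coffee',loc(P[px[1],px[0]],TRAY).round(3),P[px[1],px[0],2].round(4))
E
```

```text
caps z [np.float64(0.1801), np.float64(0.18), np.float64(0.1777)]
bottle in crate [-0.04924226  0.08260197]
pot changed px 0 of 3456
tin changed px 0 of 2520
cup changed px 0 of 945
tbsp [0.04  0.089] 0.0108
tbsp [0.039 0.084] 0.3254
tbsp [0.04  0.035] 0.0199
tbsp [ 0.04  -0.005] 0.0197
tbsp [ 0.04 -0.05] 0.0161
tbsp [ 0.04  -0.088] 0.011
brush [-0.031  0.083] 0.0136
brush [-0.031  0.052] 0.0138
brush [-0.031  0.018] 0.0148
brush [-0.032 -0.019] 0.015
brush [-0.032 -0.048] 0.0152
coffee [-0.041  0.021] 0.0083
coffee [-0.041  0.001] 0.0135
coffee [-0.041 -0.025] 0.0167
coffee [-0.041 -0.052] 0.0178
coffee [-0.041 -0.091] 0.0072
```

```bash
python3 -c "
from station import *
print(sign_off())"
```

```text
the job is handed in; nothing more can be done
None
```

I put all four items away, one grasp each, and handed the job in at about 29 s of the 109 s. The sign-off gives no verdict, so the results below are from my own checks.

- **Bottle:** it stands upright in the crate pocket at (-42, +82). Its cap top reads within about 2 mm of the two fixed bottles' tops. The rough cap patch put it 7 mm off the pocket centre in x, but the wrist view just after release showed it standing clear in its pocket. I did not resolve that difference.
- **Coffee spoon:** it lies in the middle of the short spoon bay. Its handle heights match those of a spoon lying flat on the tray floor, measured just after release.
- **Dish brush:** it lies bristles up along the middle of the tidy's long bay. The handle top is level at 14–15 mm, which fits the 3 mm floor plus the 12 mm handle.
- **Tablespoon:** it lies flat in the long bay, centred at x = +40 mm. One of its six depth samples was a stray reading (0.325 m), which I ignored. The others fit a spoon lying flat.
- **Teapot, lunch tin and cup:** the top camera showed no changed pixels around any of them between the start and the end.

The arm was clear of everything at the end. The wrist camera and the top camera disagreed by 2–4 mm, and I corrected for that when placing things.

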